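# Lock in and cycle the slide units, reject the ones that bind

### The arm

A 6-joint arm with a two-finger parallel gripper is mounted at the origin on a cart in front of the work surface, level with it; the furniture and walls round the work are solid. World frame = base frame: x ahead of the robot, y to its left, z up, the work surface at z = 0. Lengths are in m, angles in rad, forces in N, time in s.
With the tool pointing down it reaches from about 0.425 to 0.95 m from the base axis. Payload 14.7 kg.
Tool frame: the origin (TCP) lies on the centre line of the jaws, within the pads' length; the fingertips stand 25 mm ahead of it and the grasp point (between the pads) lies 6 mm ahead of it; x points along the fingers, y is the direction in which the jaws open and shut, and the axes are right-handed (so a half turn about x gives the same grasp; the last joint's range is limited). The gripper opens to 85 mm and grips with 20 to 120 N. Pads are 22 mm wide; open, the fingers measure 114 mm over their backs; the gripper's body (76 mm by 85 mm) begins 54 mm behind the grasp point. The pads swing forward as they close: fully open they stand 13 mm farther back than shut.
Start: joints at [-1.368, 0.48, 1.596, -0, 1.065, -0.047], TCP at [0.161, -0.63, 0.256] pointing down, gripper open.
Joint ranges: [-2.75, 2.75], [-0.82, 2.05], [0.23, 2.67], [-1.56, 4.7], [0.09, 2.69], [-2.92, 2.92]. Speed limits (rad/s): [1.89, 1.89, 2.39, 3.01, 3.01, 3.01].

### API

Orientations are given as a unit quaternion [w, x, y, z].
In Python, from rig import ctrl gives the robot as it stands. The module is installed in compiled form; this text tells all that it offers.
- The arm moves only by the tool drive_tool, never from a script. Its argument "steps" is a list of rows, each a list of 3 entries, a list of its own where there are three numbers: the shift along the world's x, y, z in m, then the turn about the world's z in rad, then the opening in per cent of the stroke, from 0 (shut) to 100 (fully open). A call has 1 to 12 rows; each row is the pose to reach, as a shift and turn from the pose measured when the call began; what a row does not reach only later rows make up. A row lasts 1/12 s, in which the tool goes at most 41.7 mm and 7.16 degrees, less where a joint would pass 70% of its speed; a pose out of reach is approached as far as the arm can. A call with a gripper value outside its range is refused whole. The fingers move at their own pace and stop on an object; "force" is the grip in N (left out, the last holds). Time passes only in rows, so rows that repeat a pose let the fingers close. It gives the time, the measured TCP pose, the force and the opening at its end, in the units of the state.
- ctrl.state(): the state, without advancing time (a new reading comes with each control period).
- ctrl.snapshot(name): name is "scene" or "top" or "wrist"; returns the picture (384x512x3 uint8, red, green, blue); there is no depth.
- ctrl.camera_params(name): a dict with "mtx" (3x3 intrinsics, pixels), "k1" (the pictures are not rectified: a ray, as slopes to the right and down, at radius r is drawn at 1 + k1 r^2 times it, then the intrinsics apply), "T" (4x4, takes a point from camera to world coordinates). Camera axes: x right, y down, z forward; pixel columns grow to the right and rows downward; lengths in m; the calibration is good to about 2 mm. A picture is of the moment at which its call begins: read the wrist's pose just before it. camera_params takes no time and is no camera call; for the wrist camera it gives the pose at the moment of the call.
- ctrl.hand_in(): hands the job in, once; it reports no verdict.
Trained networks look in the newest picture that a camera, given by its name, has taken for a name from the list of things; names that differ only in an ending like _2 or _b are one class to them, and where a whole thing is asked for, a point or a joint stands for the part that bears it (a point fixed in the world has none). Each returns a list of dicts, best first, with "conf" (0 to 1); they miss things now and then, are a little off and sometimes report something else, mostly with a low value. They report only what shows in the picture. A call takes as long as a camera call.
- ctrl.trace(label, camera): "mask" (384x512 bool, what is visible of it) and "rect" ([left, top, right, bottom] in pixels, round what is visible of it).
The state is a dict: "time": time; "joints": joint angles; "qd": joint speeds; "joint_torque": joint torques, N m; "ee_pos": TCP position; "ee_rot": TCP orientation; "contact_force": force on the tool from outside, world axes, zero at the start; "wrist_torque": the same for the moment, N m; "opening": finger opening in m.
Only numpy, scipy, OpenCV 4.12 (cv2) and the standard library are available. Lean on these libraries where they do the work, as an engineer would, in place of code of your own. Each camera call takes 0.05 s, during which the arm holds its last target. There are 200 camera calls.

### The job

Test the slide units in the wooden carrier. Lock every unit into its lane by turning its keeper a quarter turn clockwise until it snaps into the locked detent, then draw every carriage towards the front as far as it will go and leave it there until all stand drawn out. Finally push each carriage that ran its full stroke fully home, leaving that unit locked in its lane, and unlock each unit that stuck part-way, lift it out and lay it in the steel reject tray; leave the other things on the table where they are.

Things in the scene. Friction and masses are not known exactly. Their poses are not given: they have to be found in the camera images.
- carrier: Fixed wooden carrier, four lanes along its x (away from the robot; y to the robot's left). Origin on its underside, midway along and across the lanes. Lanes: x -63 to 63 mm, 48 mm clear, centres at y = 81, 27, -27, -81 mm, floor at z 6 mm, walls between them and at the near end up to z 24 mm. Far end: rail to x 97 mm, top z 14 mm, with keepers 1 to 4 (1 leftmost), axes at x = 72 mm on the lane centres.
- keeper1 (a joint): Turn of lane 1's keeper, rad: 0 open (wing and tongue across the lane, tongue to the robot's right); 1.57 locked (both along the lane, tongue over the unit's lug); grows clockwise from above. Wing: dark steel bar 28 x 12 mm, carrier z 24 to 58 mm, centred on the upright axis; tongue 28 mm long. An over-centre spring (0.08 Nm) resists up to the middle of the turn, then snaps it into the locked detent.
- keeper2 (a joint): Turn of lane 2's keeper, rad: 0 open (wing and tongue across the lane, tongue to the robot's right); 1.57 locked (both along the lane, tongue over the unit's lug); grows clockwise from above. Wing: dark steel bar 28 x 12 mm, carrier z 24 to 58 mm, centred on the upright axis; tongue 28 mm long. An over-centre spring (0.08 Nm) resists up to the middle of the turn, then snaps it into the locked detent.
- keeper3 (a joint): Turn of lane 3's keeper, rad: 0 open (wing and tongue across the lane, tongue to the robot's right); 1.57 locked (both along the lane, tongue over the unit's lug); grows clockwise from above. Wing: dark steel bar 28 x 12 mm, carrier z 24 to 58 mm, centred on the upright axis; tongue 28 mm long. An over-centre spring (0.08 Nm) resists up to the middle of the turn, then snaps it into the locked detent.
- keeper4 (a joint): Turn of lane 4's keeper, rad: 0 open (wing and tongue across the lane, tongue to the robot's right); 1.57 locked (both along the lane, tongue over the unit's lug); grows clockwise from above. Wing: dark steel bar 28 x 12 mm, carrier z 24 to 58 mm, centred on the upright axis; tongue 28 mm long. An over-centre spring (0.08 Nm) resists up to the middle of the turn, then snaps it into the locked detent.
- slide_a: Loose aluminium slide unit, 120 (x) x 44 mm, 61 mm high over its tab, about 0.55 kg; may be absent. Origin mid-underside; x points to its rear, the lane's far end, where a lug (x 42 to 60 mm) is 7 mm high; the body is 16 mm high. All units look alike; some bind part-way, which only cycling shows. May be lifted by its tab.
- carriage_a (a joint): How far this unit's carriage stands out from its home stop, m; 0 home (rear), growing as it is drawn towards the unit's front end (-x, towards the robot). A sound unit runs freely (1 to 2 N) to 0.054; one that binds stops dead clearly short of that, at 0.04 or less.
- tab_a (a point): Middle of the black grip tab that stands on this unit's carriage (45 mm above the unit's underside, 16 mm to the rear of the unit's middle when home): 14 mm thick along the slide, 24 mm wide across it, top 16 mm above this point, bottom 17 mm below it.
- slide_b: Loose aluminium slide unit, 120 (x) x 44 mm, 61 mm high over its tab, about 0.55 kg; may be absent. Origin mid-underside; x points to its rear, the lane's far end, where a lug (x 42 to 60 mm) is 7 mm high; the body is 16 mm high. All units look alike; some bind part-way, which only cycling shows. May be lifted by its tab.
- carriage_b (a joint): How far this unit's carriage stands out from its home stop, m; 0 home (rear), growing as it is drawn towards the unit's front end (-x, towards the robot). A sound unit runs freely (1 to 2 N) to 0.054; one that binds stops dead clearly short of that, at 0.04 or less.
- tab_b (a point): Middle of the black grip tab that stands on this unit's carriage (45 mm above the unit's underside, 16 mm to the rear of the unit's middle when home): 14 mm thick along the slide, 24 mm wide across it, top 16 mm above this point, bottom 17 mm below it.
- slide_c: Loose aluminium slide unit, 120 (x) x 44 mm, 61 mm high over its tab, about 0.55 kg; may be absent. Origin mid-underside; x points to its rear, the lane's far end, where a lug (x 42 to 60 mm) is 7 mm high; the body is 16 mm high. All units look alike; some bind part-way, which only cycling shows. May be lifted by its tab.
- carriage_c (a joint): How far this unit's carriage stands out from its home stop, m; 0 home (rear), growing as it is drawn towards the unit's front end (-x, towards the robot). A sound unit runs freely (1 to 2 N) to 0.054; one that binds stops dead clearly short of that, at 0.04 or less.
- tab_c (a point): Middle of the black grip tab that stands on this unit's carriage (45 mm above the unit's underside, 16 mm to the rear of the unit's middle when home): 14 mm thick along the slide, 24 mm wide across it, top 16 mm above this point, bottom 17 mm below it.
- slide_d: Loose aluminium slide unit, 120 (x) x 44 mm, 61 mm high over its tab, about 0.55 kg; may be absent. Origin mid-underside; x points to its rear, the lane's far end, where a lug (x 42 to 60 mm) is 7 mm high; the body is 16 mm high. All units look alike; some bind part-way, which only cycling shows. May be lifted by its tab.
- carriage_d (a joint): How far this unit's carriage stands out from its home stop, m; 0 home (rear), growing as it is drawn towards the unit's front end (-x, towards the robot). A sound unit runs freely (1 to 2 N) to 0.054; one that binds stops dead clearly short of that, at 0.04 or less.
- tab_d (a point): Middle of the black grip tab that stands on this unit's carriage (45 mm above the unit's underside, 16 mm to the rear of the unit's middle when home): 14 mm thick along the slide, 24 mm wide across it, top 16 mm above this point, bottom 17 mm below it.
- reject_tray: Loose sheet-steel reject tray, 200 (x) x 240 (y) x 35 mm high, walls and floor 4 mm, 0.8 kg, open at the top, standing inside the pipe frame. Origin at the middle of its underside.
- offcut: Bystander, not to be disturbed: white pipe offcut standing on end, 28 mm across, 58 mm high.
- tape_measure: Bystander, not to be disturbed: tape measure lying flat, about 126 x 89 x 40 mm, on the left.
- pliers: Bystander, not to be disturbed: red-handled pliers, 183 x 56 mm, to the right of the carrier.

How it is judged:
On the way, in this order (a step that is already met when the one before it is completed fails the run):
1. every unit is locked into its lane by its keeper (((y of slide_a in the frame of carrier between 0.075 and 0.087 m and x of slide_a in the frame of carrier between -0.008 and 0.008 m and z of slide_a in the frame of carrier below 0.01 m and value of joint keeper1 above 1.45 rad) or (y of slide_a in the frame of carrier between 0.021 and 0.033 m and x of slide_a in the frame of carrier between -0.008 and 0.008 m and z of slide_a in the frame of carrier below 0.01 m and value of joint keeper2 above 1.45 rad) or (y of slide_a in the frame of carrier between -0.033 and -0.021 m and x of slide_a in the frame of carrier between -0.008 and 0.008 m and z of slide_a in the frame of carrier below 0.01 m and value of joint keeper3 above 1.45 rad) or (y of slide_a in the frame of carrier between -0.087 and -0.075 m and x of slide_a in the frame of carrier between -0.008 and 0.008 m and z of slide_a in the frame of carrier below 0.01 m and value of joint keeper4 above 1.45 rad)) and ((y of slide_b in the frame of carrier between 0.075 and 0.087 m and x of slide_b in the frame of carrier between -0.008 and 0.008 m and z of slide_b in the frame of carrier below 0.01 m and value of joint keeper1 above 1.45 rad) or (y of slide_b in the frame of carrier between 0.021 and 0.033 m and x of slide_b in the frame of carrier between -0.008 and 0.008 m and z of slide_b in the frame of carrier below 0.01 m and value of joint keeper2 above 1.45 rad) or (y of slide_b in the frame of carrier between -0.033 and -0.021 m and x of slide_b in the frame of carrier between -0.008 and 0.008 m and z of slide_b in the frame of carrier below 0.01 m and value of joint keeper3 above 1.45 rad) or (y of slide_b in the frame of carrier between -0.087 and -0.075 m and x of slide_b in the frame of carrier between -0.008 and 0.008 m and z of slide_b in the frame of carrier below 0.01 m and value of joint keeper4 above 1.45 rad)) and ((y of slide_c in the frame of carrier between 0.075 and 0.087 m and x of slide_c in the frame of carrier between -0.008 and 0.008 m and z of slide_c in the frame of carrier below 0.01 m and value of joint keeper1 above 1.45 rad) or (y of slide_c in the frame of carrier between 0.021 and 0.033 m and x of slide_c in the frame of carrier between -0.008 and 0.008 m and z of slide_c in the frame of carrier below 0.01 m and value of joint keeper2 above 1.45 rad) or (y of slide_c in the frame of carrier between -0.033 and -0.021 m and x of slide_c in the frame of carrier between -0.008 and 0.008 m and z of slide_c in the frame of carrier below 0.01 m and value of joint keeper3 above 1.45 rad) or (y of slide_c in the frame of carrier between -0.087 and -0.075 m and x of slide_c in the frame of carrier between -0.008 and 0.008 m and z of slide_c in the frame of carrier below 0.01 m and value of joint keeper4 above 1.45 rad)) and ((y of slide_d in the frame of carrier between 0.075 and 0.087 m and x of slide_d in the frame of carrier between -0.008 and 0.008 m and z of slide_d in the frame of carrier below 0.01 m and value of joint keeper1 above 1.45 rad) or (y of slide_d in the frame of carrier between 0.021 and 0.033 m and x of slide_d in the frame of carrier between -0.008 and 0.008 m and z of slide_d in the frame of carrier below 0.01 m and value of joint keeper2 above 1.45 rad) or (y of slide_d in the frame of carrier between -0.033 and -0.021 m and x of slide_d in the frame of carrier between -0.008 and 0.008 m and z of slide_d in the frame of carrier below 0.01 m and value of joint keeper3 above 1.45 rad) or (y of slide_d in the frame of carrier between -0.087 and -0.075 m and x of slide_d in the frame of carrier between -0.008 and 0.008 m and z of slide_d in the frame of carrier below 0.01 m and value of joint keeper4 above 1.45 rad))), for 0.2 s.
2. every unit's carriage stands drawn out as far as it goes, all at the same time, the units still locked (all of step 1 and value of joint each of carriage_b, carriage_c above 0.049 m and value of joint carriage_a above 0.021 m and value of joint carriage_d above 0.029 m), for 0.2 s.
At the end, for the whole second after the job is handed in: each unit with a full 54 mm stroke lies flat in a lane (6 mm across, 8 mm along of its centre), carriage within 4 mm of home, that lane's keeper past 1.45 rad; the middle of each unit that binds is inside the reject tray, under 50 mm above the tray's underside; all at rest (value of joint each of carriage_b, carriage_c below 0.004 m and linear speed of each of slide_b, slide_c, slide_a, slide_d below 0.02 m/s and angle between each of slide_b, slide_c's own z axis and vertical below 0.08 rad and ((y of slide_b in the frame of carrier between 0.075 and 0.087 m and x of slide_b in the frame of carrier between -0.008 and 0.008 m and z of slide_b in the frame of carrier below 0.01 m and value of joint keeper1 above 1.45 rad) or (y of slide_b in the frame of carrier between 0.021 and 0.033 m and x of slide_b in the frame of carrier between -0.008 and 0.008 m and z of slide_b in the frame of carrier below 0.01 m and value of joint keeper2 above 1.45 rad) or (y of slide_b in the frame of carrier between -0.033 and -0.021 m and x of slide_b in the frame of carrier between -0.008 and 0.008 m and z of slide_b in the frame of carrier below 0.01 m and value of joint keeper3 above 1.45 rad) or (y of slide_b in the frame of carrier between -0.087 and -0.075 m and x of slide_b in the frame of carrier between -0.008 and 0.008 m and z of slide_b in the frame of carrier below 0.01 m and value of joint keeper4 above 1.45 rad)) and ((y of slide_c in the frame of carrier between 0.075 and 0.087 m and x of slide_c in the frame of carrier between -0.008 and 0.008 m and z of slide_c in the frame of carrier below 0.01 m and value of joint keeper1 above 1.45 rad) or (y of slide_c in the frame of carrier between 0.021 and 0.033 m and x of slide_c in the frame of carrier between -0.008 and 0.008 m and z of slide_c in the frame of carrier below 0.01 m and value of joint keeper2 above 1.45 rad) or (y of slide_c in the frame of carrier between -0.033 and -0.021 m and x of slide_c in the frame of carrier between -0.008 and 0.008 m and z of slide_c in the frame of carrier below 0.01 m and value of joint keeper3 above 1.45 rad) or (y of slide_c in the frame of carrier between -0.087 and -0.075 m and x of slide_c in the frame of carrier between -0.008 and 0.008 m and z of slide_c in the frame of carrier below 0.01 m and value of joint keeper4 above 1.45 rad)) and x of slide_a in the frame of reject_tray between -0.1 and 0.1 m and y of slide_a in the frame of reject_tray between -0.12 and 0.12 m and z of slide_a in the frame of reject_tray between -0.005 and 0.05 m and x of slide_d in the frame of reject_tray between -0.1 and 0.1 m and y of slide_d in the frame of reject_tray between -0.12 and 0.12 m and z of slide_d in the frame of reject_tray between -0.005 and 0.05 m); the robot touches nothing.
It fails at once if a bystander is moved by more than 30 mm (distance of any of offcut, tape_measure, pliers from where it was at the start of the episode above 0.03 m).
Of slide_a, slide_b, slide_c, slide_d only 3 to 4 are there at a start; the rules pass over those that are not, and their reading is None.
At some moment in a run one of reject_tray may be knocked a few centimetres aside while the robot is not near it.
It also fails if it takes over 210 s, if anything falls off the work surface, if the arm or the gripper's body presses on something with over 40 N, if the wrist force passes 120 N, or if a joint passes its speed limit or range.

## Working session

There is one attempt and no reset: what is moved stays moved. The work goes in short steps, Python scripts to look and compute and a tool call to move; the robot and the scene stay as the last step left them, time stands still between calls to the robot, and variables do not carry over. Pictures are saved under pics/ and viewed, about 12 in all and at most 16, crops included, and the job is handed in when it is done.

Besides the shell and the picture viewer there is one more tool, called after "Emit:" as name(argument=value, ...) on one line, values as JSON. drive_tool: Moves the arm, as the interface text tells. Its arguments: {"type":"object","properties":{"steps":{"type":"array","items":{"type":"array"}},"force":{"type":"number"}},"required":["steps"]}

```bash
mkdir -p pics; python3 - <<'E'
from rig import ctrl
import cv2,numpy as np
s=ctrl.state();print({k:np.round(v,3) for k,v in s.items()})
for n in("scene","top"):
    im=ctrl.snapshot(n);cv2.imwrite(f"pics/{n}0.png",im[:,:,::-1])
    p=ctrl.camera_params(n);print(n,np.round(p["mtx"],1).tolist(),p["k1"],np.round(p["T"],4).tolist())
    for l in("carrier","slide_a","reject_tray","keeper1","tab_a","offcut","pliers","tape_measure"):
        print(l,[(round(d["conf"],2),np.round(d["rect"]).tolist()) for d in ctrl.trace(l,n)][:6])
E
```

```text
{'time': np.float64(0.0), 'joints': array([-1.368,  0.481,  1.597, -0.   ,  1.065, -0.047]), 'qd': array([-0.   , -0.001, -0.   , -0.   ,  0.   , -0.001]), 'joint_torque': array([ 1.0000e-03, -9.5065e+01, -4.3017e+01, -1.0000e-03,  1.2000e-02,
        0.0000e+00]), 'ee_pos': array([ 0.161, -0.629,  0.256]), 'ee_rot': array([-0.088, -0.702, -0.089,  0.702]), 'contact_force': array([ 0.533,  0.543, -0.105]), 'wrist_torque': array([-0.035, -0.01 ,  0.009]), 'opening': np.float64(0.085)}
scene [[351.4, 0.0, 261.5], [0.0, 351.4, 190.1], [0.0, 0.0, 1.0]] 0.037020996978147494 [[-0.7221, -0.4167, 0.5522, -0.0843], [-0.6915, 0.4572, -0.5593, 0.6457], [-0.0194, -0.7857, -0.6183, 0.7689], [0.0, 0.0, 0.0, 1.0]]
carrier [(0.65, [303.0, 151.0, 340.0, 191.0])]
slide_a [(0.56, [321.0, 173.0, 331.0, 190.0]), (0.51, [320.0, 162.0, 337.0, 183.0])]
reject_tray [(0.74, [322.0, 152.0, 325.0, 164.0]), (0.58, [199.0, 170.0, 274.0, 222.0])]
keeper1 [(0.48, [324.0, 152.0, 327.0, 166.0]), (0.44, [197.0, 171.0, 277.0, 224.0])]
tab_a [(0.5, [323.0, 162.0, 337.0, 176.0])]
offcut [(0.75, [251.0, 230.0, 258.0, 255.
[... 342 characters left out ...]
14, -0.0681, -0.9976, 1.0503], [0.0, 0.0, 0.0, 1.0]]
carrier [(0.84, [312.0, 169.0, 406.0, 257.0])]
slide_a [(0.82, [366.0, 214.0, 397.0, 251.0]), (0.78, [317.0, 186.0, 348.0, 224.0]), (0.59, [336.0, 194.0, 363.0, 238.0])]
reject_tray [(0.81, [190.0, 102.0, 296.0, 202.0]), (0.6, [312.0, 169.0, 404.0, 258.0])]
keeper1 [(0.58, [342.0, 179.0, 353.0, 190.0]), (0.58, [357.0, 185.0, 372.0, 199.0]), (0.21, [190.0, 101.0, 295.0, 199.0])]
tab_a [(0.67, [344.0, 204.0, 360.0, 218.0]), (0.61, [330.0, 197.0, 344.0, 210.0]), (0.48, [377.0, 220.0, 391.0, 236.0])]
offcut [(0.65, [190.0, 219.0, 206.0, 231.0])]
pliers []
tape_measure [(0.95, [134.0, 232.0, 157.0, 254.0]), (0.64, [192.0, 219.0, 202.0, 230.0])]
```

```bash
python3 - <<'E'
import cv2,numpy as np
t=cv2.imread("pics/top0.png");s=cv2.imread("pics/scene0.png")
a=cv2.resize(t[80:280,120:420],(800,533),interpolation=3);cv2.imwrite("pics/a.png",a)
E
```

```text
(no output)
```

View pics/a.png

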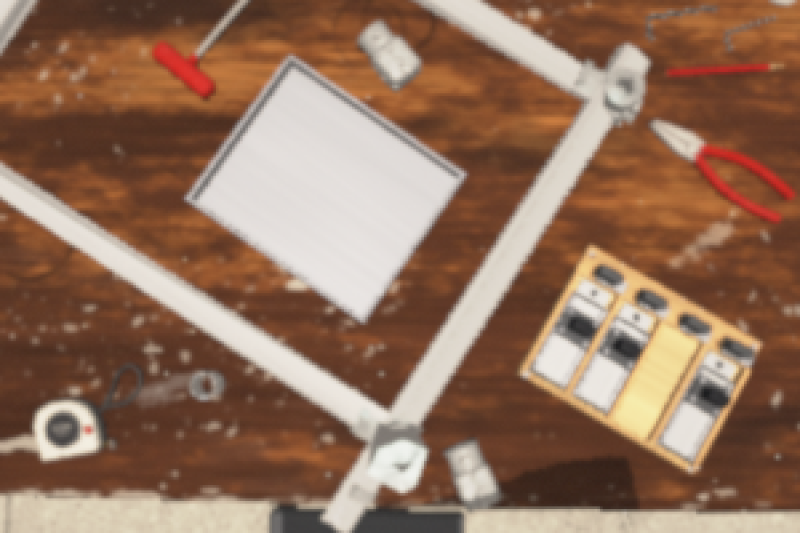

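```bash
cat >h.py <<'E'
from rig import ctrl
import cv2,numpy as np
from scipy.spatial.transform import Rotation as R
def ray(p,uv):
    K=p["mtx"];d=np.array([(uv[0]-K[0,2])/K[0,0],(uv[1]-K[1,2])/K[1,1]]);x=d.copy()
    for _ in range(10): x=d/(1+p["k1"]*(x@x))
    return p["T"][:3,:3]@np.r_[x,1],p["T"][:3,3]
def px2w(p,uv,z):
    d,o=ray(p,uv);return o+d*(z-o[2])/d[2]
def w2px(p,X):
    c=np.linalg.inv(p["T"])@np.r_[X,1];x=c[:2]/c[2];x=x*(1+p["k1"]*(x@x))
    return x*[p["mtx"][0,0],p["mtx"][1,1]]+p["mtx"][:2,2]
def tool():
    s=ctrl.state();q=s["ee_rot"];M=R.from_quat([q[1],q[2],q[3],q[0]]).as_matrix()
    return s,M,np.degrees(np.arctan2(M[1,1],M[0,1]))
def cw(c,X): # carrier (x,y,yaw) to world
    a=c[2];return np.array([c[0]+np.cos(a)*X[0]-np.sin(a)*X[1],c[1]+np.sin(a)*X[0]+np.cos(a)*X[1],X[2]])
E
python3 - <<'E'
from h import *
s,M,y=tool();print("jaw yaw",y,M.round(2).tolist())
p=ctrl.camera_params("top")
f=lambda u,v:(120+u*.375,80+v*.375)
for n,(u,v),z in(("farL",(595,245),.014),("farR",(762,345),.014),("nearR",(695,472),.024),("nearL",(520,375),.024)):print(n,px2w(p,f(u,v),z).round(3))
for n,(u,v),z in(("k1",(609,274),.058),("k2",(652,298),.058),("k3",(694,323),.058),("k4",(737,348),.058)):print(n,px2w(p,f(u,v),z).round(3))
for n,(u,v) in(("t1",(582,323)),("t2",(628,344)),("t4",(713,390))):print(n,px2w(p,f(u,v),.067).round(3))
K=[px2w(p,f(u,v),.055)[:2] for u,v in((609,274),(652,298),(694,323),(737,348))]
d=K[0]-K[3];yaw=np.arctan2(d[1],d[0])-np.pi/2;m=np.mean(K,0)
print("yaw",np.degrees(yaw),"org",m-.072*np.array([np.cos(yaw),np.sin(yaw)]),np.linalg.norm(d))
for n,(u,v) in(("tray",(290,57)),("",(465,175)),("",(363,322)),("",(187,198))):print(n,px2w(p,f(u,v),.035).round(3))
w=ctrl.camera_params("wrist");print(w["mtx"].round(1).tolist(),w["k1"],(M.T@(w["T"][:3,3]-s["ee_pos"])).round(3),(M.T@w["T"][:3,:3]).round(2).tolist())
E
```

```text
jaw yaw -75.69064764765375 [[0.0, 0.25, -0.97], [-0.0, -0.97, -0.25], [-1.0, 0.0, -0.0]]
farL [ 0.587 -0.257  0.014]
farR [ 0.478 -0.447  0.014]
nearR [ 0.337 -0.368  0.024]
nearL [ 0.44  -0.173  0.024]
k1 [ 0.551 -0.262  0.058]
k2 [ 0.526 -0.309  0.058]
k3 [ 0.5   -0.354  0.058]
k4 [ 0.474 -0.401  0.058]
t1 [ 0.497 -0.231  0.067]
t2 [ 0.476 -0.281  0.067]
t4 [ 0.429 -0.372  0.067]
yaw -28.86442069695895 org [ 0.44986759 -0.29774346] 0.15899610738063433
tray [0.789 0.089 0.035]
 [ 0.659 -0.108  0.035]
 [0.494 0.001 0.035]
 [0.627 0.199 0.035]
[[315.8, 0.0, 247.1], [0.0, 315.8, 187.4], [0.0, 0.0, 1.0]] -0.07944868499033624 [-0.117 -0.    -0.069] [[0.0, -0.27, 0.96], [1.0, 0.0, -0.0], [-0.0, 0.96, 0.27]]
```

Emit:
drive_tool(steps=[[[0.31,0.32,0.0],0.815,45],[[0.31,0.32,0.0],0.815,45],[[0.31,0.32,0.0],0.815,45],[[0.31,0.32,0.0],0.815,45],[[0.31,0.32,0.0],0.815,45],[[0.31,0.32,0.0],0.815,45],[[0.31,0.32,0.0],0.815,45],[[0.31,0.32,0.0],0.815,45],[[0.31,0.32,0.0],0.815,45],[[0.31,0.32,0.0],0.815,45],[[0.31,0.32,0.0],0.815,45],[[0.31,0.32,0.0],0.815,45]])

```text
time: 1.9
ee_pos: [0.4739, -0.3062, 0.2565]
ee_rot: [0.36, 0.609, 0.36, -0.608]
contact_force: [-0.8, 0.4, -0.3]
opening: 0.0386
```

```bash
cat >look.py <<'E'
from h import *
import sys
s,M,y=tool();print(s["time"].round(2),s["ee_pos"].round(4),"jaw yaw",y.round(2),s["opening"].round(4),s["contact_force"].round(1),"j6",s["joints"][5].round(2))
p=ctrl.camera_params("wrist");im=ctrl.snapshot("wrist")
np.savez("last",im=im,mtx=p["mtx"],k1=p["k1"],T=p["T"])
cv2.imwrite(f"pics/{sys.argv[1]}.png",cv2.resize(im[:,:,::-1],(800,600),interpolation=cv2.INTER_CUBIC))
for l in("keeper1","tab_a","slide_a","carrier"):
    for d in ctrl.trace(l,"wrist")[:5]:
        if d["conf"]<.3: continue
        ys,xs=np.nonzero(d["mask"]);print(l,round(d["conf"],2),np.round(d["rect"]).tolist(),(xs.mean().round(1),ys.mean().round(1)))
E
python3 look.py w1
```

```text
Traceback (most recent call last):
  File "look.py", line 3, in <module>
    s,M,y=tool();print(s["time"].round(2),s["ee_pos"].round(4),"jaw yaw",y.round(2),s["opening"].round(4),s["contact_force"].round(1),"j6",s["joints"][5].round(2))
                       ^^^^^^^^^^^^^^^
AttributeError: 'float' object has no attribute 'round'
```

```bash
sed -i 's/s,M,y=tool();print.*/s,M,y=tool();print(round(float(s["time"]),2),np.round(s["ee_pos"],4),"jaw yaw",round(float(y),2),round(float(s["opening"]),4),np.round(s["contact_force"],1),"j6",round(float(s["joints"][5]),2))/' look.py; python3 look.py w1
```

```text
1.9 [ 0.4739 -0.3062  0.2565] jaw yaw -28.79 0.0386 [-0.8  0.4 -0.3] j6 -0.13
keeper1 0.94 [286.0, 77.0, 300.0, 118.0] (np.float64(293.0), np.float64(99.0))
keeper1 0.91 [283.0, 181.0, 297.0, 212.0] (np.float64(289.8), np.float64(196.2))
keeper1 0.72 [281.0, 132.0, 300.0, 167.0] (np.float64(291.1), np.float64(149.1))
tab_a 0.84 [216.0, 74.0, 249.0, 112.0] (np.float64(231.0), np.float64(92.9))
tab_a 0.78 [218.0, 126.0, 253.0, 164.0] (np.float64(235.8), np.float64(144.7))
tab_a 0.62 [223.0, 219.0, 256.0, 261.0] (np.float64(238.4), np.float64(236.7))
slide_a 0.96 [175.0, 216.0, 276.0, 260.0] (np.float64(232.8), np.float64(231.5))
slide_a 0.81 [168.0, 124.0, 280.0, 164.0] (np.float64(223.5), np.float64(142.8))
slide_a 0.72 [169.0, 73.0, 282.0, 117.0] (np.float64(222.9), np.float64(93.6))
carrier 0.57 [155.0, 63.0, 313.0, 258.0] (np.float64(247.8), np.float64(159.2))
carrier 0.38 [283.0, 130.0, 300.0, 168.0] (np.float64(291.1), np.float64(149.1))
```

View pics/w1.png

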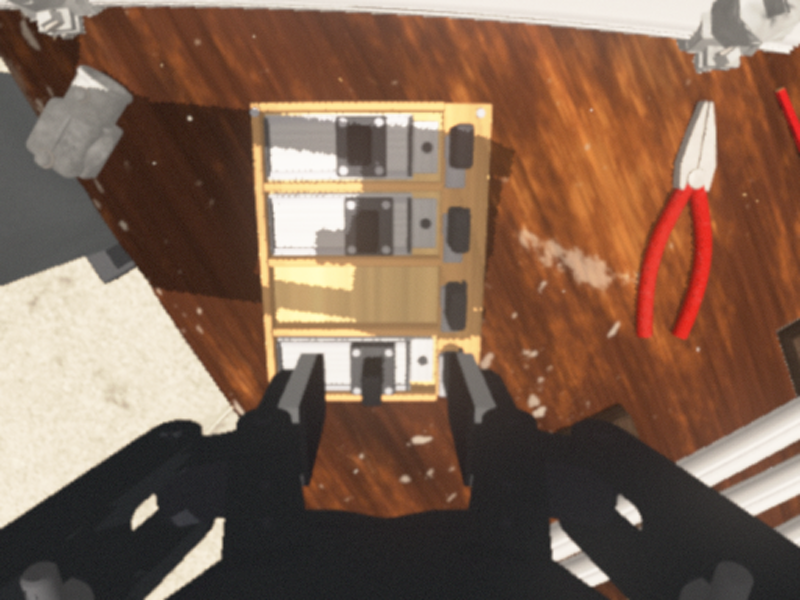

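```bash
cat >fit.py <<'E'
from h import *
from scipy.optimize import least_squares
p={k:v for k,v in np.load("last.npz").items()}
O=[((97,111,14),(492,104)),((-69,111,24),(252,104)),((72,81,58),(463,146)),((72,27,58),(459,228)),((72,-27,58),(457,303)),((-69,-111,24),(270,397))]
f=lambda c:np.concatenate([w2px(p,cw(c,np.array(X)/1e3))-(np.array(u)+.5)*.64+.5 for X,u in O])
r=least_squares(f,[.45,-.3,-.504],loss="soft_l1");print(r.x.round(4),np.degrees(r.x[2]));print(f(r.x).reshape(-1,2).round(1).tolist())
c=r.x;np.save("c",c)
for i,y in enumerate((81,27,-27,-81)):print(i+1,cw(c,(.072,y/1e3,.05)).round(4),"tab home",cw(c,(.016,y/1e3,.051)).round(4),w2px(p,cw(c,(.016,y/1e3,.067))).round(0)/.64)
E
python3 fit.py
```

```text
[ 0.4516 -0.299  -0.5007] -28.690662872604317
[[-0.4, -1.2], [-2.3, -1.8], [0.6, -0.9], [1.2, 2.1], [0.6, 5.4], [-0.9, 2.1]]
1 [ 0.5537 -0.2625  0.05  ] tab home [ 0.5046 -0.2357  0.051 ] [371.875 143.75 ]
2 [ 0.5278 -0.3099  0.05  ] tab home [ 0.4786 -0.283   0.051 ] [373.4375 232.8125]
3 [ 0.5018 -0.3573  0.05  ] tab home [ 0.4527 -0.3304  0.051 ] [373.4375 315.625 ]
4 [ 0.4759 -0.4046  0.05  ] tab home [ 0.4268 -0.3778  0.051 ] [375.    390.625]
```

```bash
sed -i 's/(459,228)/(459,231)/;s/(457,303)/(457,308.5)/' fit.py; python3 fit.py
```

```text
[ 0.4515 -0.2993 -0.5012] -28.71912557330831
[[-0.4, -0.8], [-2.2, -1.4], [0.6, -0.5], [1.2, 0.6], [0.5, 2.2], [-1.0, 2.3]]
1 [ 0.5535 -0.2629  0.05  ] tab home [ 0.5044 -0.236   0.051 ] [371.875 143.75 ]
2 [ 0.5276 -0.3103  0.05  ] tab home [ 0.4785 -0.2833  0.051 ] [373.4375 234.375 ]
3 [ 0.5016 -0.3576  0.05  ] tab home [ 0.4525 -0.3307  0.051 ] [373.4375 315.625 ]
4 [ 0.4757 -0.405   0.05  ] tab home [ 0.4266 -0.3781  0.051 ] [375.    390.625]
```

Emit:
drive_tool(steps=[[[0.0796,0.0433,-0.03],0,45],[[0.0796,0.0433,-0.06],0,45],[[0.0796,0.0433,-0.1],0,45],[[0.0796,0.0433,-0.13],0,45],[[0.0796,0.0433,-0.16],0,45],[[0.0796,0.0433,-0.18],0,45],[[0.0796,0.0433,-0.202],0,45],[[0.0796,0.0433,-0.202],0,45],[[0.0796,0.0433,-0.202],0,45]])

```text
time: 2.9
ee_pos: [0.5486, -0.2678, 0.0537]
ee_rot: [-0.358, -0.609, -0.359, 0.61]
contact_force: [-0.2, 0.4, 0.7]
opening: 0.0386
```

```bash
python3 look.py w2
```

```text
2.9 [ 0.5486 -0.2678  0.0537] jaw yaw -29.12 0.0386 [-0.2  0.4  0.7] j6 0.0
keeper1 0.9 [237.0, 296.0, 261.0, 330.0] (np.float64(250.0), np.float64(313.5))
keeper1 0.64 [236.0, 205.0, 262.0, 290.0] (np.float64(251.0), np.float64(246.2))
tab_a 0.67 [100.0, 334.0, 145.0, 384.0] (np.float64(123.6), np.float64(359.6))
tab_a 0.56 [62.0, 191.0, 161.0, 291.0] (np.float64(110.9), np.float64(235.7))
slide_a 0.89 [0.0, 182.0, 231.0, 289.0] (np.float64(107.0), np.float64(223.2))
slide_a 0.6 [13.0, 280.0, 231.0, 384.0] (np.float64(123.7), np.float64(311.3))
carrier 0.97 [0.0, 160.0, 299.0, 384.0] (np.float64(197.4), np.float64(227.3))
```

View pics/w2.png

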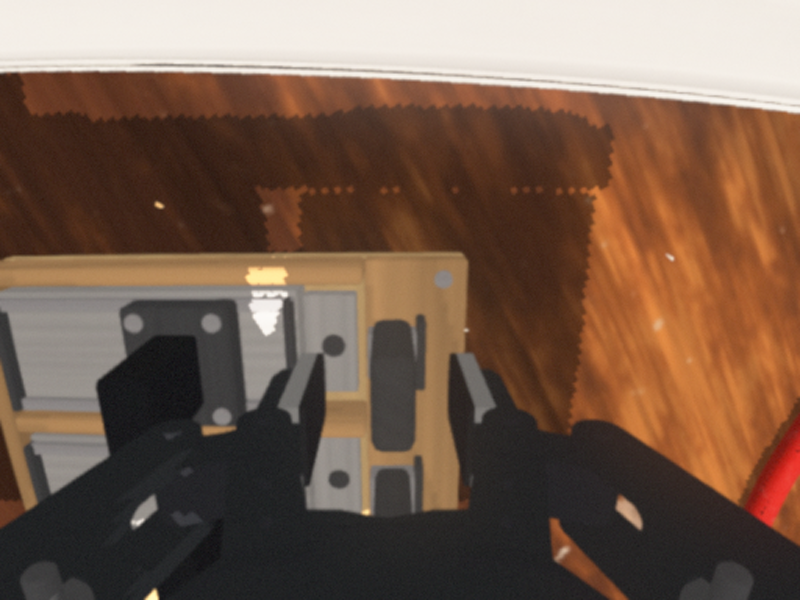

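Emit:
drive_tool(steps=[[[0.005,0.005,0],0,45],[[0.005,0.005,0],0,45],[[0.005,0.005,0],0,45],[[0.005,0.005,0],0,45],[[0.005,0.005,0],0,45]])

```text
time: 3.57
ee_pos: [0.5554, -0.2628, 0.056]
ee_rot: [0.359, 0.61, 0.358, -0.609]
contact_force: [-0.3, 0.1, -0.1]
opening: 0.0384
```

```bash
python3 look.py w3; python3 -c "
from h import *
p={k:v for k,v in np.load('last.npz').items()};s,M,y=tool()
for d in(0,.025):
  for e in(-.011,.011):print(d,e,w2px(p,s['ee_pos']+M@[d,0,e])/.64)
c=np.load('c.npy')
for y in(.067,.081,.095):print(y,w2px(p,cw(c,(.072,y,.058)))/.64)"
```

```text
3.57 [ 0.5554 -0.2628  0.056 ] jaw yaw -29.05 0.0384 [-0.3  0.1 -0.1] j6 0.02
keeper1 0.75 [234.0, 219.0, 257.0, 302.0] (np.float64(243.4), np.float64(258.3))
keeper1 0.57 [233.0, 307.0, 256.0, 330.0] (np.float64(244.0), np.float64(317.5))
tab_a 0.68 [59.0, 202.0, 155.0, 294.0] (np.float64(107.6), np.float64(243.6))
slide_a 0.65 [0.0, 196.0, 224.0, 294.0] (np.float64(100.7), np.float64(232.8))
slide_a 0.41 [61.0, 204.0, 157.0, 292.0] (np.float64(107.4), np.float64(243.5))
carrier 0.76 [0.0, 176.0, 290.0, 383.0] (np.float64(193.0), np.float64(234.8))
0 -0.011 [382.98799273 385.50758455]
0 0.011 [383.07388929 458.16057342]
0.025 -0.011 [383.43907656 349.47175976]
0.025 0.011 [383.48874488 412.95576711]
0.067 [377.65601656 474.95507007]
0.081 [377.10314881 430.00881445]
0.095 [376.52645011 381.77299222]
```

View pics/w3.png

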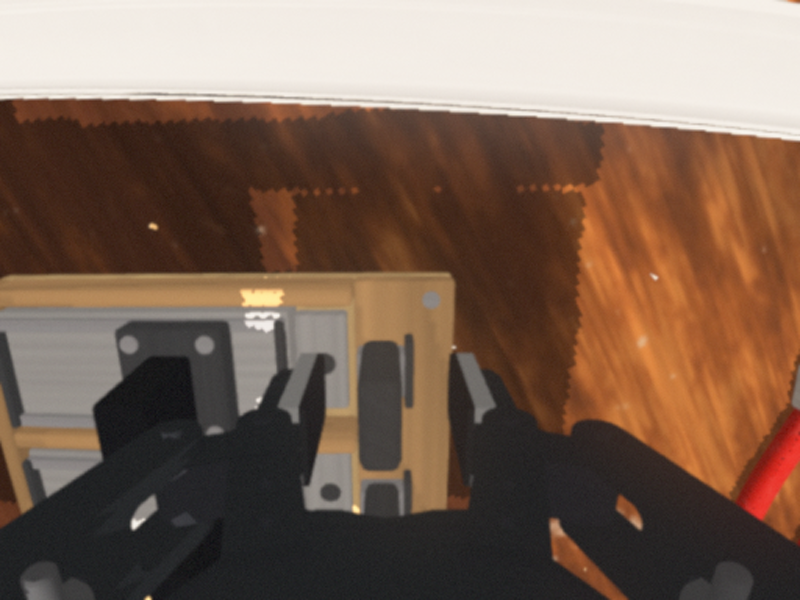

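Emit:
drive_tool(steps=[[[-0.001,0,0],0,5],[[-0.001,0,0],0,5],[[-0.001,0,0],0,5],[[-0.001,0,0],0,5],[[-0.001,0,0],0,5],[[-0.001,0,0],0,5]], force=40)

```text
time: 4.32
ee_pos: [0.5536, -0.2626, 0.0559]
ee_rot: [0.359, 0.61, 0.358, -0.609]
contact_force: [-4.6, 2.1, 5.7]
opening: 0.0114
```

Emit:
drive_tool(steps=[[[0,0,0],-0.12,5],[[0,0,0],-0.24,5],[[0,0,0],-0.36,5],[[0,0,0],-0.48,5],[[0,0,0],-0.6,5],[[0,0,0],-0.72,5],[[0,0,0],-0.84,5],[[0,0,0],-0.96,5],[[0,0,0],-1.08,5],[[0,0,0],-1.2,5],[[0,0,0],-1.2,5],[[0,0,0],-1.2,5]])

```text
time: 5.32
ee_pos: [0.5543, -0.264, 0.056]
ee_rot: [-0.048, 0.706, -0.049, -0.705]
contact_force: [0.1, -11.6, -4.8]
opening: 0.0117
```

```bash
cat >st.py <<'E'
from h import *
s,M,y=tool();c=np.load("c.npy");d=s["ee_pos"][:2]-c[:2];a=c[2]
print(round(float(s["time"]),2),np.round(s["ee_pos"],4),"carrier xy",[round(1e3*float(v),1) for v in(d[0]*np.cos(a)+d[1]*np.sin(a),-d[0]*np.sin(a)+d[1]*np.cos(a))],"jaw rel carrier",round(float(y-np.degrees(a)),1),round(float(s["opening"]),4),np.round(s["contact_force"],1),"j",np.round(s["joints"],2))
E
python3 st.py
```

```text
5.32 [ 0.5543 -0.264   0.056 ] carrier xy [73.2, 80.4] jaw rel carrier -69.2 0.0117 [  0.1 -11.6  -4.8] j [-0.49  0.68  1.83 -0.    0.63  1.22]
```

Emit:
drive_tool(steps=[[[-0.0005,0.001,0],-0.12,5],[[-0.0005,0.001,0],-0.24,5],[[-0.0005,0.001,0],-0.38,5],[[-0.0005,0.001,0],-0.38,5],[[-0.0005,0.001,0],-0.38,5],[[-0.0005,0.001,0],-0.38,35],[[-0.0005,0.001,0],-0.38,35],[[-0.0005,0.001,0],-0.38,35],[[-0.0005,0.001,0],-0.38,35],[[-0.0005,0.001,0.03],-0.38,35],[[-0.0005,0.001,0.06],-0.38,35],[[-0.0005,0.001,0.06],-0.38,35]])

```text
time: 6.32
ee_pos: [0.556, -0.2641, 0.1207]
ee_rot: [-0.179, 0.686, -0.182, -0.681]
contact_force: [1.6, -1.3, 1.2]
opening: 0.0298
```

```bash
python3 st.py; python3 look.py w4
```

```text
6.32 [ 0.556  -0.2641  0.1207] carrier xy [74.7, 81.2] jaw rel carrier -90.9 0.0298 [ 1.6 -1.3  1.2] j [-0.49  0.59  1.8  -0.    0.75  1.6 ]
6.32 [ 0.556  -0.2641  0.1207] jaw yaw -119.64 0.0298 [ 1.6 -1.3  1.2] j6 1.6
keeper1 0.88 [309.0, 190.0, 359.0, 229.0] (np.float64(333.8), np.float64(208.1))
keeper1 0.85 [243.0, 186.0, 260.0, 241.0] (np.float64(249.7), np.float64(212.3))
keeper1 0.7 [449.0, 191.0, 512.0, 228.0] (np.float64(481.3), np.float64(205.2))
keeper1 0.63 [380.0, 191.0, 442.0, 225.0] (np.float64(410.5), np.float64(206.8))
tab_a 0.75 [321.0, 257.0, 351.0, 278.0] (np.float64(338.5), np.float64(265.2))
tab_a 0.74 [227.0, 262.0, 279.0, 332.0] (np.float64(250.3), np.float64(293.9))
slide_a 0.82 [219.0, 211.0, 280.0, 332.0] (np.float64(249.5), np.float64(274.5))
slide_a 0.71 [421.0, 209.0, 506.0, 324.0] (np.float64(458.8), np.float64(268.0))
slide_a 0.62 [319.0, 256.0, 354.0, 275.0] (np.float64(338.5), np.float64(265.4))
slide_a 0.57 [284.0, 212.0, 351.0, 326.0] (np.float64(324.8), np.float64(245.6))
carrier 0.71 [205.0, 160.0, 512.0, 358.0] (np.float64(358.9), np.float64(210.9))
```

View pics/w4.png

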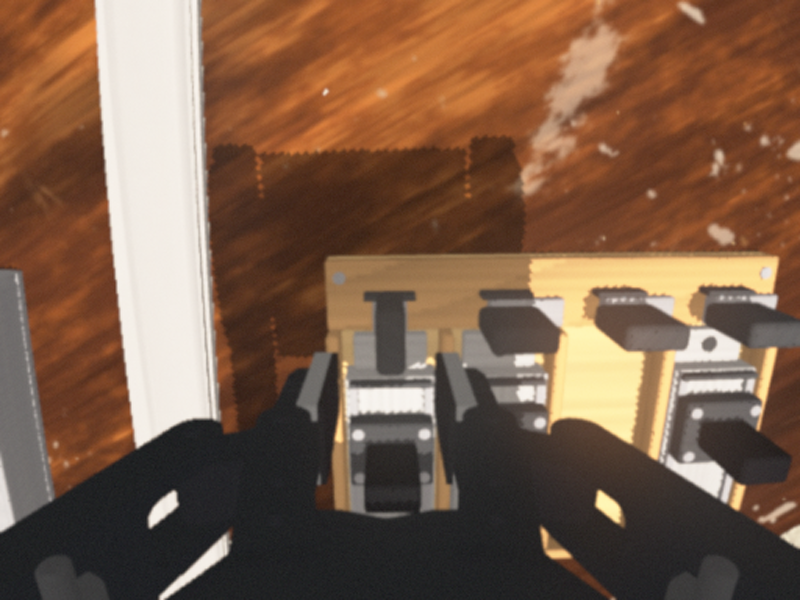

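Emit:
drive_tool(steps=[[[-0.028,-0.0465,0.01],0.12,45],[[-0.028,-0.0465,0.01],0.24,45],[[-0.028,-0.0465,0.01],0.36,45],[[-0.028,-0.0465,0.01],0.5,45],[[-0.028,-0.0465,0.01],0.75,45],[[-0.028,-0.0465,0.01],1.0,45],[[-0.028,-0.0465,0.01],1.25,45],[[-0.028,-0.0465,0.01],1.4,45],[[-0.028,-0.0465,0.01],1.587,45],[[-0.028,-0.0465,0.01],1.587,45],[[-0.028,-0.0465,0.01],1.587,45],[[-0.028,-0.0465,0.01],1.587,45]])

```text
time: 7.57
ee_pos: [0.5246, -0.3088, 0.1239]
ee_rot: [0.331, 0.625, 0.331, -0.625]
contact_force: [-0.1, 0.2, -0.4]
opening: 0.0388
```

```bash
python3 st.py
```

```text
7.57 [ 0.5246 -0.3088  0.1239] carrier xy [68.7, 26.9] jaw rel carrier -5.5 0.0388 [-0.1  0.2 -0.4] j [-0.58  0.58  1.81  0.    0.75  0.01]
```

Emit:
drive_tool(steps=[[[0.003,-0.0015,-0.02],0.1,45],[[0.003,-0.0015,-0.05],0.1,45],[[0.003,-0.0015,-0.067],0.1,45],[[0.003,-0.0015,-0.067],0.1,45],[[0.003,-0.0015,-0.067],0.1,45],[[0.003,-0.0015,-0.067],0.1,45]])

```text
time: 8.07
ee_pos: [0.5278, -0.3104, 0.0573]
ee_rot: [0.362, 0.608, 0.362, -0.607]
contact_force: [0.2, 0.7, 0.3]
opening: 0.0386
```

```bash
python3 st.py
```

```text
8.07 [ 0.5278 -0.3104  0.0573] carrier xy [72.3, 27.0] jaw rel carrier 0.2 0.0386 [0.2 0.7 0.3] j [-0.58  0.68  1.83  0.    0.63 -0.08]
```

Well centred. Close and turn.

Emit:
drive_tool(steps=[[[0,0,0],0,5],[[0,0,0],0,5],[[0,0,0],0,5],[[0,0,0],0,5],[[0,0,0],0,5],[[0,0,0],0,5],[[0,0,0],-0.12,5],[[0,0,0],-0.24,5],[[0,0,0],-0.36,5],[[0,0,0],-0.48,5],[[0,0,0],-0.6,5],[[0,0,0],-0.72,5]])

```text
time: 9.07
ee_pos: [0.528, -0.3109, 0.0587]
ee_rot: [0.123, 0.697, 0.122, -0.696]
contact_force: [-5.4, -2.4, 8.3]
opening: 0.0113
```

Emit:
drive_tool(steps=[[[0,0,0],-0.12,5],[[0,0,0],-0.24,5],[[0,0,0],-0.36,5],[[0,0,0],-0.48,5],[[0,0,0],-0.6,5],[[0,0,0],-0.72,5],[[0,0,0],-0.84,5],[[0,0,0],-0.92,5],[[0,0,0],-0.92,5],[[0,0,0],-0.92,5]])

```text
time: 9.9
ee_pos: [0.5278, -0.3117, 0.059]
ee_rot: [-0.198, 0.679, -0.2, -0.678]
contact_force: [-1.8, -10.1, -10.4]
opening: 0.0112
```

```bash
python3 st.py
```

```text
9.9 [ 0.5278 -0.3117  0.059 ] carrier xy [72.9, 25.9] jaw rel carrier -94.0 0.0112 [ -1.8 -10.1 -10.4] j [-0.58  0.68  1.83 -0.    0.63  1.56]
```

Emit:
drive_tool(steps=[[[0,0.0,0],0.03,35],[[0,0,0],0.03,35],[[0,0,0],0.03,35],[[0,0,0],0.03,35],[[0,0,0.03],0.03,35],[[0,0,0.065],0.03,35],[[0,0,0.068],0.03,45],[[-0.02,-0.04,0.07],0.12,45],[[-0.052,-0.0935,0.07],0.24,45],[[-0.052,-0.0935,0.07],0.36,45],[[-0.052,-0.0935,0.07],0.48,45],[[-0.052,-0.0935,0.07],0.6,45]])

```text
time: 10.9
ee_pos: [0.4749, -0.4068, 0.1293]
ee_rot: [0.013, 0.708, 0.01, -0.706]
contact_force: [-0.6, 0.7, -0.5]
opening: 0.0386
```

```bash
python3 st.py
```

```text
10.9 [ 0.4749 -0.4068  0.1293] carrier xy [72.2, -82.9] jaw rel carrier -59.4 0.0386 [-0.6  0.7 -0.5] j [-0.76  0.59  1.77 -0.    0.78  0.78]
```

Emit:
drive_tool(steps=[[[0.001,0.0018,0],0.12,45],[[0.001,0.0018,0],0.24,45],[[0.001,0.0018,0],0.36,45],[[0.001,0.0018,0],0.48,45],[[0.001,0.0018,0],0.6,45],[[0.001,0.0018,0],0.72,45],[[0.001,0.0018,0],0.84,45],[[0.001,0.0018,0],0.96,45],[[0.001,0.0018,0],1.04,45],[[0.001,0.0018,-0.03],1.04,45],[[0.001,0.0018,-0.05],1.04,45],[[0.001,0.0018,-0.05],1.04,45]])

```text
time: 11.9
ee_pos: [0.4745, -0.4035, 0.0762]
ee_rot: [0.36, 0.609, 0.362, -0.607]
contact_force: [-0.3, 1.2, -0.5]
opening: 0.0384
```

```bash
python3 st.py
```

```text
11.9 [ 0.4745 -0.4035  0.0762] carrier xy [70.2, -80.3] jaw rel carrier 0.1 0.0384 [-0.3  1.2 -0.5] j [-0.76  0.66  1.8   0.    0.69 -0.26]
```

Emit:
drive_tool(steps=[[[0.001,-0.001,-0.012],0,45],[[0.001,-0.001,-0.019],0,45],[[0.001,-0.001,-0.019],0,45],[[0.001,-0.001,-0.019],0,5],[[0.001,-0.001,-0.019],0,5],[[0.001,-0.001,-0.019],0,5],[[0.001,-0.001,-0.019],0,5],[[0.001,-0.001,-0.019],0,5],[[0.001,-0.001,-0.019],0,5],[[0.001,-0.001,-0.019],0,5]])

```text
time: 12.73
ee_pos: [0.4755, -0.4046, 0.058]
ee_rot: [0.36, 0.609, 0.362, -0.607]
contact_force: [-3.6, 1.5, 7.6]
opening: 0.0114
```

Emit:
drive_tool(steps=[[[0,0,0],-0.12,5],[[0,0,0],-0.24,5],[[0,0,0],-0.36,5],[[0,0,0],-0.48,5],[[0,0,0],-0.6,5],[[0,0,0],-0.72,5],[[0,0,0],-0.84,5],[[0,0,0],-0.84,5]])

```text
time: 13.4
ee_pos: [0.476, -0.4056, 0.0582]
ee_rot: [0.079, 0.704, 0.078, -0.701]
contact_force: [1.4, -5.4, -10.6]
opening: 0.0114
```

```bash
python3 st.py
```

```text
13.4 [ 0.476  -0.4056  0.0582] carrier xy [72.6, -81.4] jaw rel carrier -48.5 0.0114 [  1.4  -5.4 -10.6] j [-0.76  0.69  1.8   0.    0.65  0.59]
```

Emit:
drive_tool(steps=[[[0,0,0],-0.12,5],[[0,0,0],-0.24,5],[[0,0,0],-0.36,5],[[0,0,0],-0.48,5],[[0,0,0],-0.6,5],[[0,0,0],-0.76,5],[[0,0,0],-0.76,5],[[0,0,0],-0.76,5],[[0,0,0],-0.76,5]])

```text
time: 14.15
ee_pos: [0.476, -0.4065, 0.0582]
ee_rot: [-0.186, 0.683, -0.189, -0.68]
contact_force: [-1.7, -8.1, -10.7]
opening: 0.0109
```

```bash
python3 st.py
```

```text
14.15 [ 0.476  -0.4065  0.0582] carrier xy [73.0, -82.2] jaw rel carrier -92.0 0.0109 [ -1.7  -8.1 -10.7] j [-0.75  0.69  1.8  -0.    0.65  1.35]
```

Emit:
drive_tool(steps=[[[0,0,0],0.02,40],[[0,0,0],0.02,40],[[0,0,0],0.02,40],[[0,0,0],0.02,40],[[0,0,0.03],0.03,40],[[0,0,0.065],0.03,40],[[0,0,0.068],0.03,40],[[-0.02,0.01,0.07],0.03,40],[[-0.049,0.0275,0.07],0.03,40],[[-0.049,0.0275,0.07],0.03,40],[[-0.049,0.0275,0.07],0.03,40]])

```text
time: 15.07
ee_pos: [0.4259, -0.3781, 0.1285]
ee_rot: [-0.176, 0.686, -0.178, -0.683]
contact_force: [0.7, -0.4, 0.7]
opening: 0.0343
```

```bash
python3 st.py; python3 look.py w5
```

```text
15.07 [ 0.4259 -0.3781  0.1285] carrier xy [15.4, -81.4] jaw rel carrier -90.3 0.0343 [ 0.7 -0.4  0.7] j [-0.78  0.53  1.9  -0.    0.71  1.3 ]
15.07 [ 0.4259 -0.3781  0.1285] jaw yaw -119.03 0.0343 [ 0.7 -0.4  0.7] j6 1.3
keeper1 0.85 [62.0, 100.0, 113.0, 159.0] (np.float64(86.7), np.float64(126.1))
keeper1 0.67 [237.0, 97.0, 259.0, 157.0] (np.float64(248.0), np.float64(126.4))
keeper1 0.62 [4.0, 102.0, 43.0, 160.0] (np.float64(21.1), np.float64(128.6))
keeper1 0.62 [133.0, 109.0, 212.0, 133.0] (np.float64(173.1), np.float64(119.0))
tab_a 0.96 [222.0, 180.0, 278.0, 233.0] (np.float64(248.6), np.float64(203.4))
tab_a 0.94 [56.0, 181.0, 134.0, 236.0] (np.float64(96.5), np.float64(207.1))
tab_a 0.58 [0.0, 187.0, 65.0, 240.0] (np.float64(29.9), np.float64(211.8))
slide_a 0.97 [57.0, 136.0, 146.0, 280.0] (np.float64(105.9), np.float64(208.8))
slide_a 0.89 [219.0, 134.0, 276.0, 290.0] (np.float64(248.4), np.float64(214.1))
slide_a 0.7 [0.0, 134.0, 84.0, 287.0] (np.float64(40.0), np.float64(216.3))
slide_a 0.35 [3.0, 186.0, 64.0, 240.0] (np.float64(29.8), np.float64(211.5))
carrier 0.81 [0.0, 82.0, 291.0, 296.0] (np.float64(153.7), np.float64(155.2))
```

View pics/w5.png

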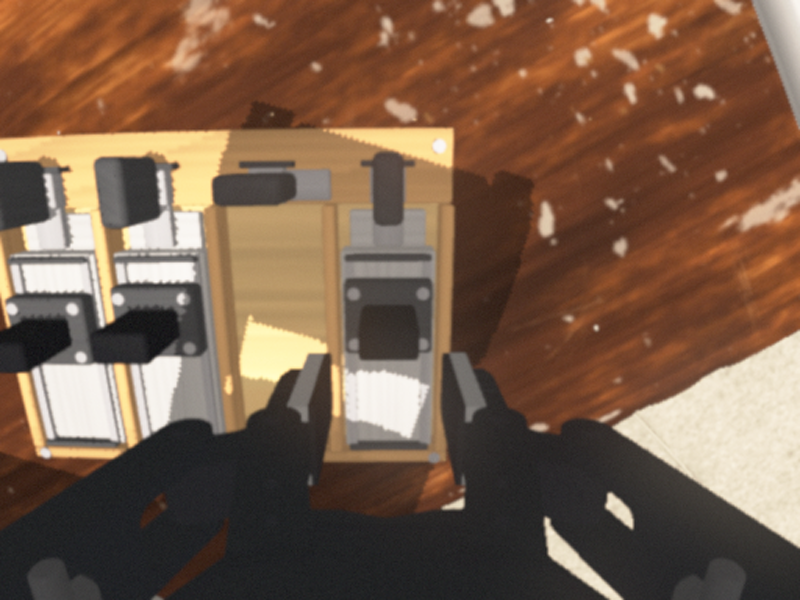

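Emit:
drive_tool(steps=[[[0.0005,0,-0.03],0,40],[[0.0005,0,-0.055],0,40],[[0.0005,0,-0.067],0,40],[[0.0005,0,-0.067],0,40],[[0.0005,0,-0.067],0,40],[[0.0005,0,-0.067],0,10],[[0.0005,0,-0.067],0,10],[[0.0005,0,-0.067],0,10],[[0.0005,0,-0.067],0,10],[[0.0005,0,-0.067],0,10]], force=20)

```text
time: 16.15
ee_pos: [0.4284, -0.3796, 0.0615]
ee_rot: [-0.175, 0.686, -0.179, -0.683]
contact_force: [-0.0, 0.2, -3.0]
opening: 0.0235
```

```bash
python3 st.py
```

```text
16.15 [ 0.4284 -0.3796  0.0615] carrier xy [18.3, -81.5] jaw rel carrier -90.3 0.0235 [-0.   0.2 -3. ] j [-0.78  0.63  1.93 -0.    0.57  1.3 ]
```

Emit:
drive_tool(steps=[[[-0.0044,0.0024,0],0,10],[[-0.0088,0.0048,0],0,10],[[-0.0132,0.0072,0],0,10],[[-0.0175,0.0096,0],0,10],[[-0.0219,0.012,0],0,10],[[-0.0263,0.0144,0],0,10],[[-0.0307,0.0168,0],0,10],[[-0.0307,0.0168,0],0,10],[[-0.0307,0.0168,0],0,10]])

```text
time: 16.9
ee_pos: [0.4016, -0.3658, 0.0629]
ee_rot: [-0.174, 0.69, -0.18, -0.679]
contact_force: [26.5, -6.9, -6.6]
opening: 0.0232
```

```bash
python3 st.py
```

```text
16.9 [ 0.4016 -0.3658  0.0629] carrier xy [-11.7, -82.2] jaw rel carrier -90.3 0.0232 [26.5 -6.9 -6.6] j [-0.79  0.6   2.01 -0.    0.52  1.28]
```

Emit:
drive_tool(steps=[[[0,0,0],0,40],[[0,0,0],0,40],[[0,0,0],0,40],[[0,0,0],0,40],[[0,0,0.035],0,40],[[0,0,0.065],0,40],[[0,0,0.068],0,40],[[0.03,0.03,0.068],0,40],[[0.06,0.06,0.068],0,40],[[0.077,0.0825,0.068],0,40],[[0.077,0.0825,0.068],0,40],[[0.077,0.0825,0.068],0,40]])

```text
time: 17.9
ee_pos: [0.4789, -0.2818, 0.1306]
ee_rot: [-0.173, 0.69, -0.179, -0.68]
contact_force: [-0.4, -0.2, -0.1]
opening: 0.034
```

```bash
python3 st.py; python3 look.py w6
```

```text
17.9 [ 0.4789 -0.2818  0.1306] carrier xy [15.7, 28.6] jaw rel carrier -90.1 0.034 [-0.4 -0.2 -0.1] j [-0.58  0.51  1.94 -0.01  0.68  1.49]
17.9 [ 0.4789 -0.2818  0.1306] jaw yaw -118.86 0.034 [-0.4 -0.2 -0.1] j6 1.49
keeper1 0.94 [241.0, 97.0, 264.0, 158.0] (np.float64(250.8), np.float64(128.3))
keeper1 0.87 [154.0, 98.0, 186.0, 160.0] (np.float64(170.2), np.float64(127.1))
keeper1 0.78 [309.0, 112.0, 363.0, 131.0] (np.float64(335.5), np.float64(120.6))
keeper1 0.73 [384.0, 104.0, 436.0, 158.0] (np.float64(409.0), np.float64(126.0))
tab_a 0.96 [148.0, 186.0, 210.0, 242.0] (np.float64(174.8), np.float64(212.1))
tab_a 0.96 [223.0, 179.0, 281.0, 236.0] (np.float64(250.9), np.float64(206.0))
tab_a 0.75 [364.0, 212.0, 434.0, 266.0] (np.float64(396.2), np.float64(237.6))
slide_a 0.89 [354.0, 141.0, 431.0, 283.0] (np.float64(390.4), np.float64(213.5))
slide_a 0.85 [219.0, 137.0, 280.0, 288.0] (np.float64(250.3), np.float64(215.6))
slide_a 0.74 [145.0, 134.0, 213.0, 265.0] (np.float64(177.2), np.float64(196.4))
slide_a 0.39 [219.0, 179.0, 281.0, 236.0] (np.float64(250.6), np.float64(206.1))
carrier 0.86 [132.0, 82.0, 437.0, 296.0] (np.float64(290.4), np.float64(153.8))
```

View pics/w6.png

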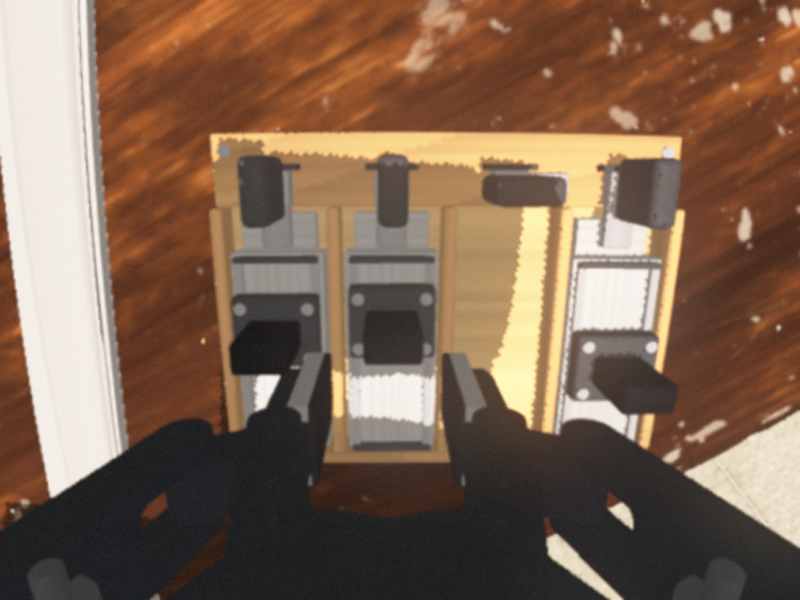

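```bash
python3 - <<'E'
from h import *
p={k:v for k,v in np.load('last.npz').items()};c=np.load('c.npy')
def ci(u,v,z):
    d=px2w(p,((u+.5)*.64-.5,(v+.5)*.64-.5),z)[:2]-c[:2];a=c[2];return (1e3*np.array([d[0]*np.cos(a)+d[1]*np.sin(a),-d[0]*np.sin(a)+d[1]*np.cos(a)])).round(1)
for q in((240,309),(313,309),(358,300),(427,299),(588,347),(651,347),(581,393),(358,350)):print(q,ci(*q,.034))
print("keepers",ci(391,170,.058))
E
```

```text
(240, 309) [18.9 95.7]
(313, 309) [18.8 62.3]
(358, 300) [23.  41.8]
(427, 299) [23.4 10.6]
(588, 347) [ -0.3 -65.9]
(651, 347) [ -0.7 -97. ]
(581, 393) [-24.  -65.1]
(358, 350) [-1.  42.2]
keepers [80.4 27.2]
```

Emit:
drive_tool(steps=[[[0,-0.002,-0.03],0,40],[[0,-0.002,-0.055],0,40],[[0,-0.002,-0.069],0,40],[[0,-0.002,-0.069],0,40],[[0,-0.002,-0.069],0,40],[[0,-0.002,-0.069],0,10],[[0,-0.002,-0.069],0,10],[[0,-0.002,-0.069],0,10],[[0,-0.002,-0.069],0,10],[[0,-0.002,-0.069],0,10]], force=20)

```text
time: 18.98
ee_pos: [0.4782, -0.2864, 0.0624]
ee_rot: [-0.174, 0.69, -0.181, -0.679]
contact_force: [-1.1, -0.5, 3.6]
opening: 0.0237
```

```bash
python3 st.py
```

```text
18.98 [ 0.4782 -0.2864  0.0624] carrier xy [17.2, 24.2] jaw rel carrier -90.4 0.0237 [-1.1 -0.5  3.6] j [-0.59  0.62  1.97 -0.01  0.54  1.49]
```

Emit:
drive_tool(steps=[[[-0.0044,0.0024,0],0,10],[[-0.0088,0.0048,0],0,10],[[-0.0132,0.0072,0],0,10],[[-0.0175,0.0096,0],0,10],[[-0.0219,0.012,0],0,10],[[-0.0263,0.0144,0],0,10],[[-0.0307,0.0168,0],0,10],[[-0.0307,0.0168,0],0,10],[[-0.0307,0.0168,0],0,10]])

```text
time: 19.73
ee_pos: [0.447, -0.2691, 0.0624]
ee_rot: [-0.174, 0.689, -0.181, -0.679]
contact_force: [0.5, 4.4, 0.4]
opening: 0.0238
```

```bash
python3 st.py
```

```text
19.73 [ 0.447  -0.2691  0.0624] carrier xy [-18.4, 24.4] jaw rel carrier -90.4 0.0238 [0.5 4.4 0.4] j [-0.6   0.59  2.05 -0.01  0.48  1.49]
```

Emit:
drive_tool(steps=[[[-0.0044,0.0024,0],0,10],[[-0.0088,0.0048,0],0,10],[[-0.0132,0.0072,0],0,10],[[-0.0175,0.0096,0],0,10],[[-0.0197,0.0108,0],0,10],[[-0.0197,0.0108,0],0,10],[[-0.0197,0.0108,0],0,10]])

```text
time: 20.32
ee_pos: [0.431, -0.2604, 0.0631]
ee_rot: [-0.174, 0.692, -0.182, -0.676]
contact_force: [21.8, -2.0, -12.3]
opening: 0.0234
```

```bash
python3 st.py
```

```text
20.32 [ 0.431  -0.2604  0.0631] carrier xy [-36.7, 24.3] jaw rel carrier -90.4 0.0234 [ 21.8  -2.  -12.3] j [-0.6   0.57  2.1  -0.01  0.45  1.48]
```

Emit:
drive_tool(steps=[[[0,0,0],0,40],[[0,0,0],0,40],[[0,0,0],0,40],[[0,0,0],0,40],[[0,0,0.035],0,40],[[0,0,0.065],0,40],[[0,0,0.068],0,40],[[0.03,0.01,0.068],0,40],[[0.06,0.02,0.068],0,40],[[0.0728,0.0247,0.068],0,40],[[0.0728,0.0247,0.068],0,40],[[0.0728,0.0247,0.068],0,40]])

```text
time: 21.32
ee_pos: [0.5034, -0.2352, 0.1306]
ee_rot: [-0.173, 0.692, -0.181, -0.677]
contact_force: [-0.9, -0.7, 0.2]
opening: 0.034
```

```bash
python3 st.py; python3 look.py w7
```

```text
21.32 [ 0.5034 -0.2352  0.1306] carrier xy [14.7, 81.2] jaw rel carrier -90.3 0.034 [-0.9 -0.7  0.2] j [-0.49  0.5   1.95 -0.01  0.67  1.6 ]
21.32 [ 0.5034 -0.2352  0.1306] jaw yaw -119.04 0.034 [-0.9 -0.7  0.2] j6 1.6
keeper1 0.84 [450.0, 102.0, 512.0, 159.0] (np.float64(478.5), np.float64(126.0))
keeper1 0.83 [385.0, 110.0, 441.0, 132.0] (np.float64(411.7), np.float64(121.1))
keeper1 0.81 [241.0, 98.0, 259.0, 159.0] (np.float64(248.6), np.float64(127.6))
keeper1 0.61 [313.0, 100.0, 346.0, 158.0] (np.float64(328.2), np.float64(126.2))
tab_a 0.83 [428.0, 210.0, 504.0, 263.0] (np.float64(462.8), np.float64(235.5))
tab_a 0.79 [318.0, 245.0, 349.0, 277.0] (np.float64(335.9), np.float64(256.3))
tab_a 0.63 [222.0, 186.0, 279.0, 241.0] (np.float64(248.6), np.float64(212.1))
slide_a 0.74 [216.0, 135.0, 278.0, 287.0] (np.float64(248.5), np.float64(215.8))
slide_a 0.66 [414.0, 141.0, 502.0, 291.0] (np.float64(454.4), np.float64(221.2))
slide_a 0.66 [288.0, 142.0, 352.0, 275.0] (np.float64(322.6), np.float64(200.2))
slide_a 0.52 [312.0, 100.0, 348.0, 157.0] (np.float64(328.3), np.float64(126.2))
carrier 0.64 [289.0, 142.0, 352.0, 276.0] (np.float64(322.4), np.float64(199.6))
carrier 0.63 [204.0, 82.0, 512.0, 298.0] (np.float64(358.6), np.float64(158.6))
```

View pics/w7.png

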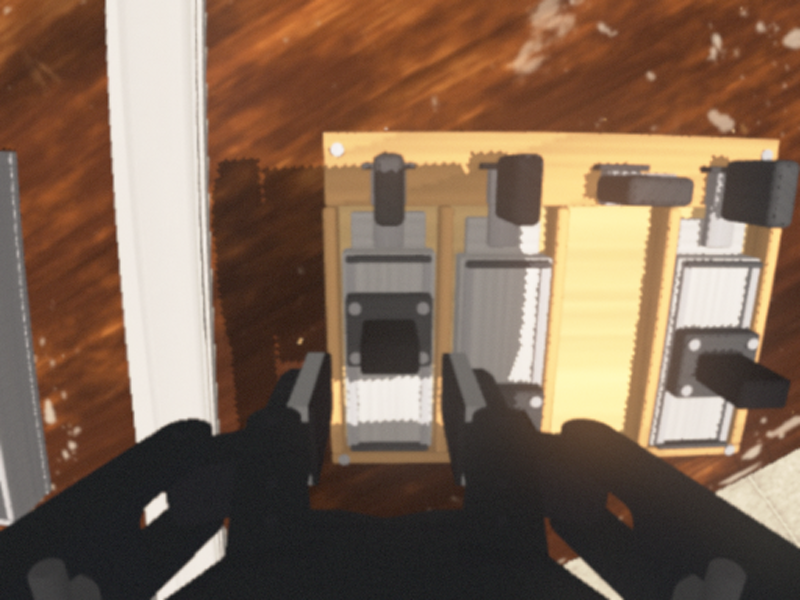

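Emit:
drive_tool(steps=[[[-0.001,0.001,-0.03],0,40],[[-0.001,0.001,-0.055],0,40],[[-0.001,0.001,-0.069],0,40],[[-0.001,0.001,-0.069],0,40],[[-0.001,0.001,-0.069],0,40],[[-0.001,0.001,-0.069],0,10],[[-0.001,0.001,-0.069],0,10],[[-0.001,0.001,-0.069],0,10],[[-0.001,0.001,-0.069],0,10],[[-0.001,0.001,-0.069],0,10]], force=20)

```text
time: 22.4
ee_pos: [0.5022, -0.2353, 0.0628]
ee_rot: [-0.174, 0.692, -0.182, -0.676]
contact_force: [-3.0, -3.2, 6.6]
opening: 0.0239
```

```bash
python3 st.py
```

```text
22.4 [ 0.5022 -0.2353  0.0628] carrier xy [13.7, 80.5] jaw rel carrier -90.4 0.0239 [-3.  -3.2  6.6] j [-0.49  0.61  1.99 -0.01  0.52  1.6 ]
```

Emit:
drive_tool(steps=[[[-0.0044,0.0024,0],0,10],[[-0.0088,0.0048,0],0,10],[[-0.0132,0.0072,0],0,10],[[-0.0175,0.0096,0],0,10],[[-0.0219,0.012,0],0,10],[[-0.0263,0.0144,0],0,10],[[-0.0263,0.0144,0],0,10],[[-0.0263,0.0144,0],0,10]])

```text
time: 23.07
ee_pos: [0.4754, -0.2206, 0.0628]
ee_rot: [-0.174, 0.692, -0.182, -0.676]
contact_force: [-2.4, -0.2, 0.8]
opening: 0.0236
```

```bash
python3 st.py
```

```text
23.07 [ 0.4754 -0.2206  0.0628] carrier xy [-16.8, 80.5] jaw rel carrier -90.4 0.0236 [-2.4 -0.2  0.8] j [-0.49  0.59  2.06 -0.01  0.48  1.6 ]
```

Emit:
drive_tool(steps=[[[-0.0044,0.0024,0],0,10],[[-0.0088,0.0048,0],0,10],[[-0.0132,0.0072,0],0,10],[[-0.0175,0.0096,0],0,10],[[-0.0202,0.011,0],0,10],[[-0.0202,0.011,0],0,10],[[-0.0202,0.011,0],0,10]])

```text
time: 23.65
ee_pos: [0.4587, -0.2115, 0.0635]
ee_rot: [-0.173, 0.695, -0.183, -0.674]
contact_force: [17.2, -9.8, -10.2]
opening: 0.0236
```

```bash
python3 st.py; python3 look.py w8;python3 - <<'E'
from h import *
im=ctrl.snapshot("top");cv2.imwrite("pics/t8.png",cv2.resize(im[150:280,290:430,::-1],(700,650)[:2],interpolation=3)[:600])
E
```

```text
23.65 [ 0.4587 -0.2115  0.0635] carrier xy [-35.8, 80.5] jaw rel carrier -90.4 0.0236 [ 17.2  -9.8 -10.2] j [-0.49  0.57  2.1  -0.01  0.44  1.6 ]
23.65 [ 0.4587 -0.2115  0.0635] jaw yaw -119.15 0.0236 [ 17.2  -9.8 -10.2] j6 1.6
keeper1 0.98 [442.0, 3.0, 512.0, 42.0] (np.float64(477.3), np.float64(21.9))
keeper1 0.66 [233.0, 0.0, 260.0, 81.0] (np.float64(246.8), np.float64(37.2))
keeper1 0.57 [339.0, 0.0, 403.0, 80.0] (np.float64(365.3), np.float64(32.9))
keeper1 0.4 [501.0, 161.0, 511.0, 222.0] (np.float64(507.2), np.float64(198.3))
tab_a 0.69 [503.0, 161.0, 511.0, 225.0] (np.float64(507.4), np.float64(198.0))
tab_a 0.56 [312.0, 212.0, 408.0, 290.0] (np.float64(357.6), np.float64(243.8))
tab_a 0.35 [204.0, 52.0, 291.0, 302.0] (np.float64(246.6), np.float64(171.6))
slide_a 0.9 [300.0, 56.0, 408.0, 292.0] (np.float64(351.9), np.float64(171.7))
slide_a 0.69 [483.0, 94.0, 507.0, 275.0] (np.float64(501.7), np.float64(213.3))
slide_a 0.59 [201.0, 55.0, 292.0, 300.0] (np.float64(246.4), np.float64(171.8))
carrier 0.95 [182.0, 2.0, 510.0, 288.0] (np.float64(381.7), np.float64(106.7))
```

Emit:
drive_tool(steps=[[[0.001,-0.0005,0],0,10],[[0.001,-0.0005,0],0,10],[[0.001,-0.0005,0],0,10],[[0.0075,-0.0041,0],0,10],[[0.014,-0.0077,0],0,10],[[0.021,-0.0115,0],0,10],[[0.028,-0.0153,0],0,10],[[0.035,-0.0192,0],0,10],[[0.042,-0.023,0],0,10],[[0.0509,-0.0279,0],0,10],[[0.0509,-0.0279,0],0,10],[[0.0509,-0.0279,0],0,10]])

```text
time: 24.95
ee_pos: [0.5102, -0.2397, 0.0633]
ee_rot: [-0.173, 0.695, -0.183, -0.674]
contact_force: [-0.4, 0.2, -4.6]
opening: 0.0233
```

```bash
python3 st.py
```

```text
24.95 [ 0.5102 -0.2397  0.0633] carrier xy [22.9, 80.5] jaw rel carrier -90.4 0.0233 [-0.4  0.2 -4.6] j [-0.49  0.62  1.97 -0.01  0.52  1.6 ]
```

View pics/t8.png

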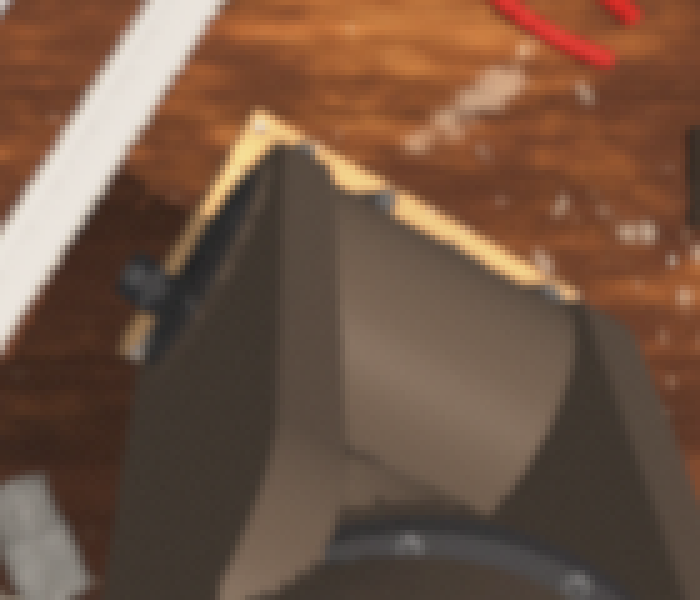

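Emit:
drive_tool(steps=[[[0,0,0],0,40],[[0,0,0],0,40],[[0,0,0],0,40],[[0,0,0],0,40],[[0,0,0.035],0,40],[[0,0,0.065],0,40],[[0,0,0.068],0,40],[[-0.03,-0.01,0.068],0,40],[[-0.06,-0.015,0.068],0,40],[[-0.077,-0.02,0.068],0,40],[[-0.077,-0.02,0.068],0,40],[[-0.077,-0.02,0.068],0,40]])

```text
time: 25.95
ee_pos: [0.4326, -0.26, 0.1316]
ee_rot: [-0.174, 0.695, -0.183, -0.673]
contact_force: [0.1, 0.3, 0.4]
opening: 0.0342
```

```bash
python3 st.py; python3 look.py w9
```

```text
25.95 [ 0.4326 -0.26    0.1316] carrier xy [-35.4, 25.4] jaw rel carrier -90.5 0.0342 [0.1 0.3 0.4] j [-0.6   0.44  2.07 -0.    0.6   1.48]
25.95 [ 0.4326 -0.26    0.1316] jaw yaw -119.24 0.0342 [0.1 0.3 0.4] j6 1.48
keeper1 0.91 [305.0, 28.0, 362.0, 62.0] (np.float64(333.6), np.float64(42.8))
keeper1 0.9 [383.0, 19.0, 438.0, 92.0] (np.float64(408.0), np.float64(49.7))
keeper1 0.64 [233.0, 9.0, 254.0, 91.0] (np.float64(244.4), np.float64(49.7))
keeper1 0.61 [143.0, 12.0, 176.0, 93.0] (np.float64(161.5), np.float64(49.8))
tab_a 0.95 [364.0, 145.0, 437.0, 194.0] (np.float64(398.2), np.float64(170.4))
tab_a 0.86 [219.0, 182.0, 279.0, 238.0] (np.float64(248.0), np.float64(209.1))
tab_a 0.62 [134.0, 106.0, 197.0, 157.0] (np.float64(165.7), np.float64(130.3))
slide_a 0.91 [354.0, 73.0, 437.0, 236.0] (np.float64(390.5), np.float64(157.6))
slide_a 0.71 [130.0, 69.0, 210.0, 232.0] (np.float64(171.7), np.float64(153.4))
slide_a 0.61 [216.0, 72.0, 278.0, 236.0] (np.float64(247.7), np.float64(156.6))
slide_a 0.33 [219.0, 184.0, 277.0, 237.0] (np.float64(248.1), np.float64(208.9))
carrier 0.72 [123.0, 13.0, 440.0, 242.0] (np.float64(288.5), np.float64(101.6))
```

View pics/w9.png

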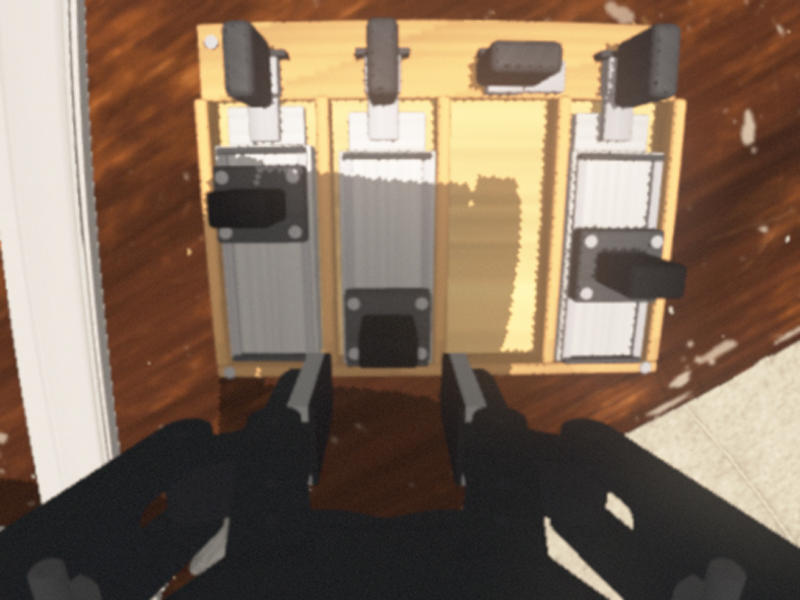

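```bash
python3 - <<'E'
from h import *
p={k:v for k,v in np.load('last.npz').items()};c=np.load('c.npy')
def ci(u,v,z):
    d=px2w(p,((u+.5)*.64-.5,(v+.5)*.64-.5),z)[:2]-c[:2];a=c[2];return (1e3*np.array([d[0]*np.cos(a)+d[1]*np.sin(a),-d[0]*np.sin(a)+d[1]*np.cos(a)])).round(1)
for q in((222,178),(293,176),(353,303),(421,303),(591,241),(656,241)):print(q,ci(*q,.034))
for q in((315,149),(433,154),(663,155),(320,357),(428,364),(640,358)):print("body end",q,ci(*q,.022))
E
```

```text
(222, 178) [28.5 96.4]
(293, 176) [28.7 65.4]
(353, 303) [-28.   40.9]
(421, 303) [-28.3  10. ]
(591, 241) [ -0.3 -66.3]
(656, 241) [ -0.3 -96.8]
body end (315, 149) [40.5 57.2]
body end (433, 154) [37.8  4.1]
body end (663, 155) [  38.1 -102.8]
body end (320, 357) [-58.6  58.7]
body end (428, 364) [-62.8   5.3]
body end (640, 358) [ -61.4 -102.5]
```

Emit:
drive_tool(steps=[[[0,0.001,-0.03],0,40],[[0,0.001,-0.055],0,40],[[0,0.001,-0.069],0,40],[[0,0.001,-0.069],0,40],[[0,0.001,-0.069],0,40],[[0,0.001,-0.069],0,10],[[0,0.001,-0.069],0,10],[[0,0.001,-0.069],0,10],[[0,0.001,-0.069],0,10],[[0,0.001,-0.069],0,10]], force=20)

```text
time: 27.03
ee_pos: [0.4344, -0.2589, 0.0629]
ee_rot: [-0.173, 0.696, -0.183, -0.673]
contact_force: [-0.6, -1.2, 1.0]
opening: 0.0233
```

```bash
python3 st.py
```

```text
27.03 [ 0.4344 -0.2589  0.0629] carrier xy [-34.4, 27.3] jaw rel carrier -90.4 0.0233 [-0.6 -1.2  1. ] j [-0.6   0.57  2.11 -0.01  0.43  1.49]
```

```bash
python3 - <<'E'
from h import *
p={k:v.copy() for k,v in np.load('last.npz').items()};c=np.load('c.npy')
def ci(u,v,z):
    d=px2w(p,((u+.5)*.64-.5,(v+.5)*.64-.5),z)[:2]-c[:2];a=c[2];return (1e3*np.array([d[0]*np.cos(a)+d[1]*np.sin(a),-d[0]*np.sin(a)+d[1]*np.cos(a)])).round(1)
p["T"][:3,3]+=np.array([0.4259,-0.3781,0.1285])-[.4326,-.26,.1316]
a=cv2.imread("pics/w5.png")[:,:,:]; 
print("w5 lane4 screws",ci(353,293,.034),ci(422,293,.034),"front",ci(388,446,.022),"rear",ci(388,257,.022))
print("w5 lane2 screws",ci(118,298,.034),"front",ci(180,438,.022))
b=cv2.imread("pics/w9.png")
v=np.hstack([a[230:470,330:470],b[130:370,560:700],b[130:370,330:470]]);cv2.imwrite("pics/cmp.png",cv2.resize(v,None,fx=1.9,fy=2.4))
E
```

```text
w5 lane4 screws [ 28.3 -66.2] [ 28. -97.] front [-55.5 -81.3] rear [ 42.4 -82. ]
w5 lane2 screws [27.  41.6] front [-51.   26.4]
```

View pics/cmp.png

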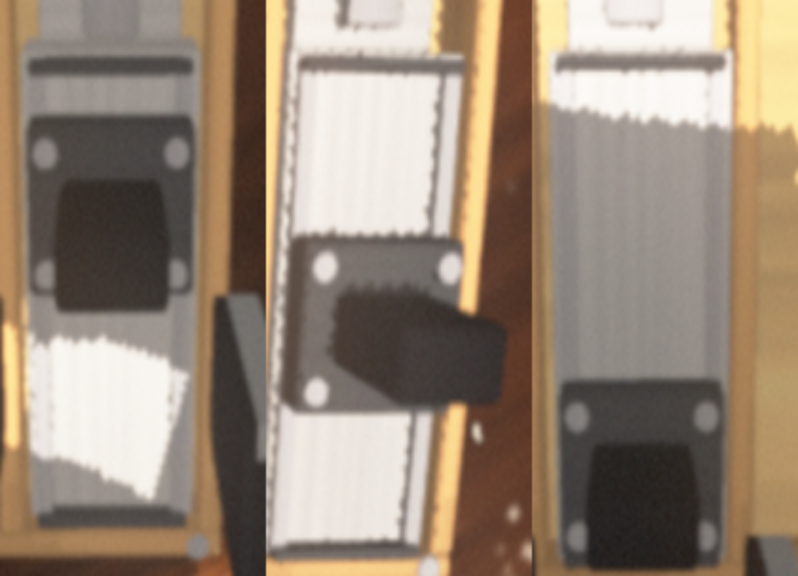

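Emit:
drive_tool(steps=[[[0.0075,-0.0041,0],0,10],[[0.014,-0.0077,0],0,10],[[0.021,-0.0115,0],0,10],[[0.028,-0.0153,0],0,10],[[0.035,-0.0192,0],0,10],[[0.042,-0.023,0],0,10],[[0.0509,-0.0279,0],0,10],[[0.0509,-0.0279,0],0,10],[[0.0509,-0.0279,0],0,10]])

```text
time: 27.78
ee_pos: [0.4861, -0.2876, 0.0629]
ee_rot: [-0.173, 0.696, -0.183, -0.673]
contact_force: [-3.2, -3.4, -1.0]
opening: 0.0237
```

```bash
python3 st.py
```

```text
27.78 [ 0.4861 -0.2876  0.0629] carrier xy [24.8, 26.9] jaw rel carrier -90.4 0.0237 [-3.2 -3.4 -1. ] j [-0.59  0.62  1.97 -0.01  0.52  1.5 ]
```

Emit:
drive_tool(steps=[[[0.0026,-0.0014,0],0,10],[[0.0044,-0.0024,0],0,10],[[0.0044,-0.0024,0],0,10],[[0.0044,-0.0024,0],0,10]])

```text
time: 28.12
ee_pos: [0.4871, -0.2883, 0.0625]
ee_rot: [-0.173, 0.693, -0.182, -0.676]
contact_force: [-26.0, 7.1, 25.1]
opening: 0.0235
```

```bash
python3 st.py
```

```text
28.12 [ 0.4871 -0.2883  0.0625] carrier xy [25.9, 26.8] jaw rel carrier -90.4 0.0235 [-26.    7.1  25.1] j [-0.59  0.62  1.96 -0.01  0.53  1.5 ]
```

Emit:
drive_tool(steps=[[[0,0,0],0,40],[[0,0,0],0,40],[[0,0,0],0,40],[[0,0,0],0,40],[[0,0,0.035],0,40],[[0,0,0.065],0,40],[[0,0,0.068],0,35],[[-0.004,-0.04,0.068],0,35],[[-0.008,-0.08,0.068],0,35],[[-0.011,-0.117,0.068],0,35],[[-0.011,-0.117,0.068],0,35],[[-0.011,-0.117,0.068],0,35]])

```text
time: 29.12
ee_pos: [0.476, -0.4073, 0.1303]
ee_rot: [-0.174, 0.693, -0.183, -0.675]
contact_force: [0.1, -0.4, 0.3]
opening: 0.0298
```

```bash
python3 st.py
```

```text
29.12 [ 0.476  -0.4073  0.1303] carrier xy [73.5, -82.9] jaw rel carrier -90.5 0.0298 [ 0.1 -0.4  0.3] j [-0.76  0.58  1.78  0.    0.75  1.32]
```

Emit:
drive_tool(steps=[[[-0.0005,0.0015,-0.03],0,35],[[-0.0005,0.0015,-0.055],0,35],[[-0.0005,0.0015,-0.072],0,35],[[-0.0005,0.0015,-0.072],0,35],[[-0.0005,0.0015,-0.072],0,35],[[-0.0005,0.0015,-0.072],0,5],[[-0.0005,0.0015,-0.072],0,5],[[-0.0005,0.0015,-0.072],0,5],[[-0.0005,0.0015,-0.072],0,5],[[-0.0005,0.0015,-0.072],0,5]], force=40)

```text
time: 29.95
ee_pos: [0.4761, -0.4064, 0.0597]
ee_rot: [-0.174, 0.694, -0.183, -0.675]
contact_force: [-3.7, -0.9, 8.7]
opening: 0.0111
```

```bash
python3 st.py
```

```text
29.95 [ 0.4761 -0.4064  0.0597] carrier xy [73.0, -82.1] jaw rel carrier -90.5 0.0111 [-3.7 -0.9  8.7] j [-0.76  0.68  1.82  0.    0.61  1.32]
```

Emit:
drive_tool(steps=[[[0,0,0],0.12,5],[[0,0,0],0.24,5],[[0,0,0],0.36,5],[[0,0,0],0.48,5],[[0,0,0],0.6,5],[[0,0,0],0.72,5],[[0,0,0],0.84,5],[[0,0,0],0.96,5],[[0,0,0],0.96,5]])

```text
time: 30.7
ee_pos: [0.4757, -0.4052, 0.0598]
ee_rot: [0.16, 0.699, 0.161, -0.678]
contact_force: [1.1, 6.1, -3.4]
opening: 0.0112
```

```bash
python3 st.py
```

```text
30.7 [ 0.4757 -0.4052  0.0598] carrier xy [72.2, -81.2] jaw rel carrier -35.0 0.0112 [ 1.1  6.1 -3.4] j [-0.77  0.68  1.81  0.04  0.63  0.31]
```

Emit:
drive_tool(steps=[[[0,0,0],0.12,5],[[0,0,0],0.24,5],[[0,0,0],0.36,5],[[0,0,0],0.48,5],[[0,0,0],0.64,5],[[0,0,0],0.64,5],[[0,0,0],0.64,5],[[0,0,0],0.63,40],[[0,0,0],0.63,40],[[0,0,0],0.63,40],[[0,0,0.03],0.62,40],[[0,0,0.065],0.62,40]])

```text
time: 31.7
ee_pos: [0.4748, -0.4042, 0.1237]
ee_rot: [0.357, 0.616, 0.368, -0.598]
contact_force: [0.3, -0.9, -0.4]
opening: 0.0341
```

```bash
python3 st.py
```

```text
31.7 [ 0.4748 -0.4042  0.1237] carrier xy [70.9, -80.7] jaw rel carrier 0.4 0.0341 [ 0.3 -0.9 -0.4] j [-0.77  0.6   1.77  0.04  0.78 -0.31]
```

Emit:
drive_tool(steps=[[[-0.025,0.013,0.005],0,40],[[-0.05,0.027,0.005],0,40],[[-0.0688,0.0368,0.005],0,40],[[-0.0688,0.0368,0.005],0,40],[[-0.0688,0.0368,0.005],0,40]])

```text
time: 32.12
ee_pos: [0.4058, -0.3674, 0.1293]
ee_rot: [0.357, 0.617, 0.367, -0.598]
contact_force: [1.2, -0.4, 1.2]
opening: 0.0342
```

```bash
python3 st.py; python3 look.py w10
```

```text
32.12 [ 0.4058 -0.3674  0.1293] carrier xy [-7.4, -81.6] jaw rel carrier 0.4 0.0342 [ 1.2 -0.4  1.2] j [-0.81  0.51  1.94  0.05  0.7  -0.35]
32.12 [ 0.4058 -0.3674  0.1293] jaw yaw -28.36 0.0342 [ 1.2 -0.4  1.2] j6 -0.35
keeper1 0.86 [343.0, 107.0, 387.0, 166.0] (np.float64(363.8), np.float64(133.5))
keeper1 0.81 [323.0, 25.0, 406.0, 63.0] (np.float64(365.1), np.float64(44.0))
keeper1 0.8 [340.0, 185.0, 379.0, 237.0] (np.float64(357.6), np.float64(210.1))
tab_a 0.89 [259.0, 6.0, 316.0, 77.0] (np.float64(286.1), np.float64(40.9))
slide_a 0.71 [171.0, 170.0, 328.0, 236.0] (np.float64(247.5), np.float64(197.8))
slide_a 0.64 [168.0, 7.0, 344.0, 82.0] (np.float64(252.8), np.float64(44.2))
carrier 0.98 [152.0, 0.0, 406.0, 240.0] (np.float64(288.3), np.float64(114.3))
```

View pics/w10.png

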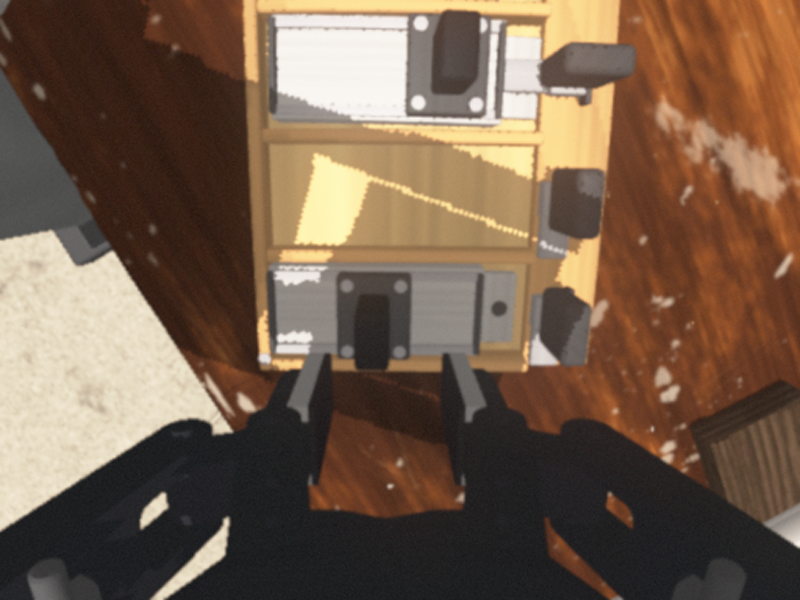

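Emit:
drive_tool(steps=[[[-0.0044,0.0024,-0.03],0,40],[[-0.0044,0.0024,-0.055],0,40],[[-0.0044,0.0024,-0.068],0,40],[[-0.0044,0.0024,-0.068],0,40],[[-0.0044,0.0024,-0.068],0,40],[[-0.0044,0.0024,-0.068],0,0],[[-0.0044,0.0024,-0.068],0,0],[[-0.0044,0.0024,-0.068],0,0],[[-0.0044,0.0024,-0.068],0,0],[[-0.0044,0.0024,-0.068],0,0],[[-0.0044,0.0024,-0.068],0,0]], force=70)

```text
time: 33.28
ee_pos: [0.4027, -0.3657, 0.0609]
ee_rot: [0.358, 0.617, 0.367, -0.597]
contact_force: [1.8, 0.9, -0.1]
opening: 0.0133
```

```bash
python3 st.py
```

```text
33.28 [ 0.4027 -0.3657  0.0609] carrier xy [-10.9, -81.6] jaw rel carrier 0.4 0.0133 [ 1.8  0.9 -0.1] j [-0.81  0.61  1.99  0.06  0.55 -0.37]
```

Emit:
drive_tool(steps=[[[0,0,0.005],0,0],[[0,0,0.012],0,0],[[0,0,0.02],0,0],[[0,0,0.03],0,0],[[0,0,0.045],0,0],[[0,0,0.06],0,0],[[0,0,0.08],0,0],[[0,0,0.1],0,0],[[0,0,0.13],0,0],[[0,0,0.16],0,0],[[0,0,0.18],0,0],[[0,0,0.18],0,0]])

```text
time: 34.28
ee_pos: [0.4039, -0.367, 0.246]
ee_rot: [0.36, 0.617, 0.365, -0.597]
contact_force: [0.8, -1.2, -4.8]
opening: 0.0129
```

```bash
python3 st.py; python3 - <<'E'
from h import *
p=ctrl.camera_params("top");im=ctrl.snapshot("top");cv2.imwrite("pics/t11.png",cv2.resize(im[80:280,120:420,::-1],(800,533),interpolation=3))
for d in ctrl.trace("reject_tray","top")[:2]:
    if d["rect"][2]>320: continue
    cs=cv2.findContours(d["mask"].astype(np.uint8),0,2)[0];r=cv2.boxPoints(cv2.minAreaRect(max(cs,key=cv2.contourArea)))
    W=np.array([px2w(p,q,.03)[:2] for q in r]);print(d["conf"],W.round(3).tolist(),W.mean(0).round(3))
E
```

```text
34.28 [ 0.4039 -0.367   0.246 ] carrier xy [-9.2, -82.2] jaw rel carrier 0.4 0.0129 [ 0.8 -1.2 -4.8] j [-0.81  0.35  1.85  0.04  0.95 -0.34]
0.84 [[0.662, 0.201], [0.838, 0.09], [0.7, -0.117], [0.528, -0.006]] [0.682 0.042]
```

View pics/t11.png

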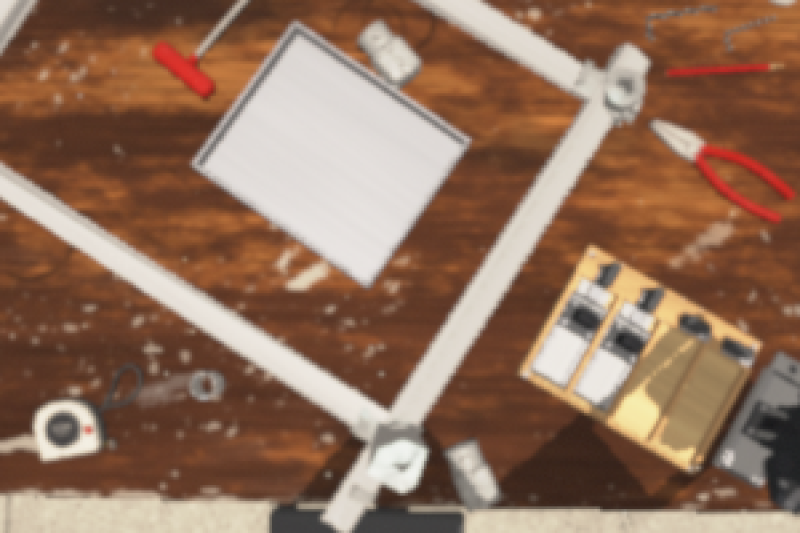

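Emit:
drive_tool(steps=[[[0.022,0.034,0],0,0],[[0.045,0.068,0],0,0],[[0.068,0.103,0],0,0],[[0.09,0.138,0],0,0],[[0.113,0.172,0],0,0],[[0.136,0.207,0],0,0],[[0.158,0.241,0],0,0],[[0.18,0.275,0],0,0],[[0.203,0.31,0],0,0],[[0.226,0.344,0],0,0],[[0.249,0.378,0],0,0],[[0.271,0.413,0],0,0]])

```text
time: 35.38
ee_pos: [0.6735, 0.0492, 0.2398]
ee_rot: [0.358, 0.616, 0.367, -0.598]
contact_force: [1.5, -0.8, -4.4]
opening: 0.0131
```

Emit:
drive_tool(steps=[[[0,0,0],0,0],[[0,0,0],0,0],[[0,0,0],0,0]])

```text
time: 35.63
ee_pos: [0.6722, 0.0494, 0.2378]
ee_rot: [0.358, 0.614, 0.368, -0.599]
contact_force: [0.8, -0.5, -4.4]
opening: 0.0131
```

```bash
python3 st.py; python3 look.py w12
```

```text
35.63 [0.6722 0.0494 0.2378] carrier xy [26.0, 412.0] jaw rel carrier 0.5 0.0131 [ 0.8 -0.5 -4.4] j [0.02 0.53 1.57 0.03 1.04 0.49]
35.63 [0.6722 0.0494 0.2378] jaw yaw -28.23 0.0131 [ 0.8 -0.5 -4.4] j6 0.49
tab_a 0.74 [214.0, 201.0, 283.0, 306.0] (np.float64(247.5), np.float64(242.1))
slide_a 0.65 [145.0, 187.0, 366.0, 302.0] (np.float64(254.6), np.float64(227.7))
```

View pics/w12.png

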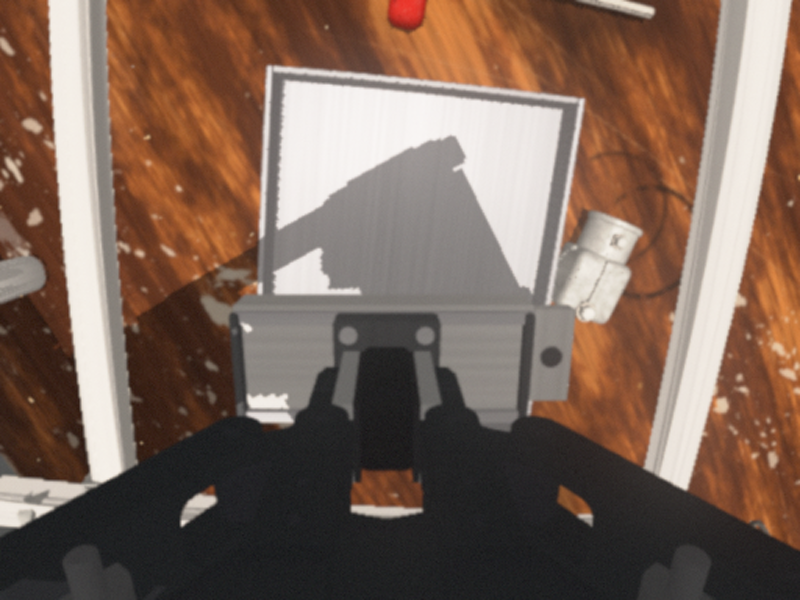

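```bash
python3 - <<'E'
from h import *
p={k:v for k,v in np.load('last.npz').items()}
A=px2w(p,(268*.64,66*.64),.035);B=px2w(p,(583*.64,98*.64),.035);print(A,B)
d=(B-A)[:2];d/=np.linalg.norm(d);n=np.array([d[1],-d[0]]);C=(A+B)[:2]/2+.12*n;print(np.linalg.norm(A-B),"ctr",C)
E
```

```text
[0.66965062 0.19741702 0.035     ] [0.83393491 0.0889169  0.035     ]
0.19687966693645662 ctr [0.68566093 0.04303415]
```

Emit:
drive_tool(steps=[[[0.006,-0.002,-0.03],0,0],[[0.006,-0.002,-0.06],0,0],[[0.006,-0.002,-0.09],0,0],[[0.006,-0.002,-0.115],0,0],[[0.006,-0.002,-0.135],0,0],[[0.006,-0.002,-0.15],0,0],[[0.006,-0.002,-0.16],0,0],[[0.006,-0.002,-0.168],0,0],[[0.006,-0.002,-0.168],0,0],[[0.006,-0.002,-0.168],0,0]])

```text
time: 36.72
ee_pos: [0.6793, 0.0459, 0.0723]
ee_rot: [0.357, 0.616, 0.367, -0.598]
contact_force: [1.1, -0.2, -4.6]
opening: 0.0133
```

Emit:
drive_tool(steps=[[[0,0,-0.004],0,0],[[0,0,-0.008],0,0],[[0,0,-0.012],0,0],[[0,0,-0.012],0,0],[[0,0,-0.012],0,0]])

```text
time: 37.13
ee_pos: [0.6792, 0.0459, 0.0602]
ee_rot: [0.357, 0.616, 0.367, -0.599]
contact_force: [0.4, 0.1, -4.6]
opening: 0.0131
```

Emit:
drive_tool(steps=[[[0,0,-0.002],0,0],[[0,0,-0.002],0,0],[[0,0,-0.002],0,35],[[0,0,-0.002],0,35],[[0,0,-0.002],0,35],[[0,0,-0.002],0,35],[[0,0,0.03],0,35],[[0,0,0.07],0,35],[[0,0,0.11],0,35],[[0,0,0.15],0,35],[[0,0,0.18],0,35],[[0,0,0.18],0,35]])

```text
time: 38.13
ee_pos: [0.6822, 0.046, 0.2476]
ee_rot: [0.359, 0.619, 0.365, -0.595]
contact_force: [1.2, 0.1, -0.3]
opening: 0.03
```

Emit:
drive_tool(steps=[[[-0.06,-0.02,0.05],0,40],[[-0.12,-0.04,0.08],0,40],[[-0.15,-0.06,0.08],0,40],[[-0.15,-0.06,0.08],0,40],[[-0.15,-0.06,0.08],0,40],[[-0.15,-0.06,0.08],0,40],[[-0.15,-0.06,0.08],0,40]])

```text
time: 38.72
ee_pos: [0.532, -0.0143, 0.3284]
ee_rot: [0.359, 0.62, 0.365, -0.595]
contact_force: [1.3, 0.2, -1.0]
opening: 0.0343
```

```bash
python3 st.py; python3 look.py w13; python3 - <<'E'
from h import *
im=ctrl.snapshot("top");cv2.imwrite("pics/t13.png",cv2.resize(im[80:280,120:420,::-1],(800,533),interpolation=3))
im=ctrl.snapshot("scene")[130:330,180:380,::-1]
a=cv2.resize(cv2.imread("pics/w13.png"),(400,300));b=cv2.resize(cv2.imread("pics/t13.png"),(400,300));s=cv2.resize(im,(300,300),interpolation=3)
cv2.imwrite("pics/m13.png",np.vstack([np.hstack([a,b]),np.hstack([s,np.zeros((300,500,3),np.uint8)])]))
E
```

```text
38.72 [ 0.532  -0.0143  0.3284] carrier xy [-66.3, 288.7] jaw rel carrier 0.3 0.0343 [ 1.3  0.2 -1. ] j [-0.1   0.23  1.79  0.03  1.1   0.38]
38.72 [ 0.532  -0.0143  0.3284] jaw yaw -28.44 0.0343 [ 1.3  0.2 -1. ] j6 0.38
tab_a 0.8 [312.0, 47.0, 336.0, 84.0] (np.float64(324.0), np.float64(64.9))
tab_a 0.68 [249.0, 313.0, 296.0, 330.0] (np.float64(272.2), np.float64(319.6))
tab_a 0.44 [288.0, 314.0, 299.0, 328.0] (np.float64(291.5), np.float64(319.6))
slide_a 0.9 [249.0, 281.0, 293.0, 308.0] (np.float64(268.2), np.float64(294.7))
slide_a 0.75 [280.0, 49.0, 367.0, 84.0] (np.float64(323.6), np.float64(66.4))
slide_a 0.6 [249.0, 313.0, 296.0, 332.0] (np.float64(271.4), np.float64(319.7))
carrier 0.84 [240.0, 272.0, 348.0, 332.0] (np.float64(261.4), np.float64(292.7))
```

View pics/m13.png

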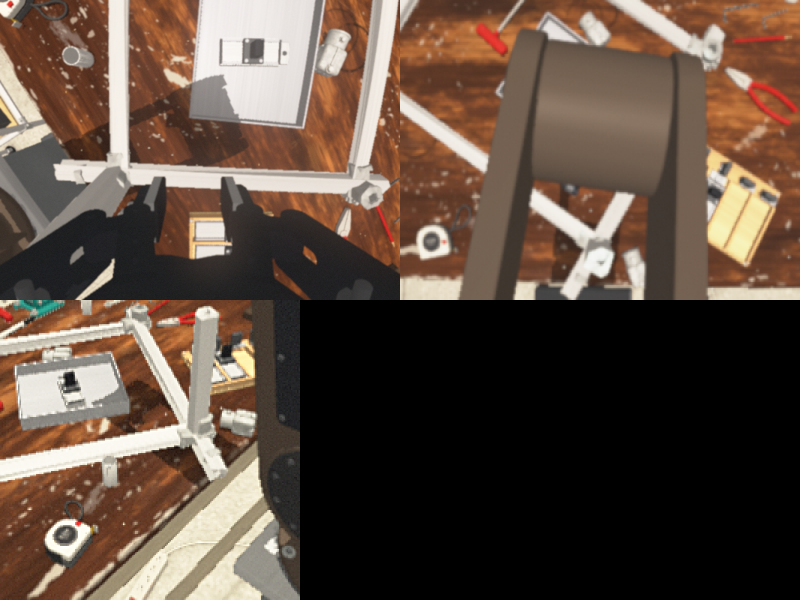

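```bash
python3 -c "
from rig import ctrl
print(ctrl.hand_in())"
```

```text
the job is handed in; nothing more can be done
None
```

The job is done and handed in; no verdict was reported.

- **Locking:** Three units were present, in lanes 1, 2 and 4; lane 3 was empty, so I left its keeper alone. I turned keepers 1, 2 and 4 clockwise to the locked detent, and the wrist picture showed all three along their lanes.
- **Drawing out:** The carriages in lanes 1 and 2 ran to the full stop (about 54 mm, with a firm force there). The one in lane 4 stopped dead at about 24 mm with about 27 N. All three stood drawn out together before I pushed any back.
- **Putting away:** I pushed lanes 1 and 2 home and left them locked. I unlocked lane 4, lifted its unit out and laid it flat near the middle of the reject tray. The tray had been knocked about 4 cm during the run, so I found it again before placing.

**Last checks:**
- Pictures show the rejected unit flat in the tray, the gripper clear, and the offcut, tape measure and pliers apparently where they were.
- Lane 2's carriage met its home stop with about 26 N. Lane 1's showed no firm force at the end of its push (the grip slipped), so I judged it home from the picture.
- Lane 4's stroke first measured 26–28 mm, against about 24 mm in my other estimates. That is close to one of the judged limits (29 mm if it is unit d, 21 mm if it is unit a), so it passes only if it is unit a, as I took it to be.
- My last top view was partly blocked by the arm. The final state of lanes 1 and 2 rests on the top picture taken while the reject was being lifted out.

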